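# Lay the hand tools back on their outlines

## Task

Tidy up the bench: lay the screwdriver, the side cutter, the spanner and the hammer each on the white tile that has its own black outline, lying flat on the outline and pointing the same way as it. Leave the V-block and the bearing where they are.

Things in the scene. Friction and masses are not known exactly. Their poses are not given: they have to be found in the camera images.
- screwdriver_grip (a point): Screwdriver with red handle, 170 mm long overall, lying flat; handle 88 mm long, 24 to 27 mm wide, 26 mm high. Point: centre of the handle, 13 mm above what it lies on, 40 mm back from the middle of the tool's length (45 mm from the butt); weight centred about here. Its frame: x along the tool towards the blade tip, z up while it lies flat.
- screwdriver_tile: Fixed white laminate tile 190 x 46 mm and 3 mm thick, lying flat, its long side along its x axis, with the solid black life-size outline of the screwdriver, blade tip towards +x. Origin: centre of the tile's underside (also the middle of the outline's length). z up. When the screwdriver lies right, its grip point is 40 mm towards -x from the tile's centre, and its x axis runs along the tile's x axis.
- cutter_grip (a point): Side cutter (cutting pliers) with two red grips, 138 mm long, 12 mm thick, lying flat. Point: on its centre line between the two grips, 5.5 mm above what it lies on, 25 mm back from the middle of its length (44 mm from the grip ends). Across both grips it measures 44 mm here along y, and it does not open or close. Its frame: x along the tool towards the cutting jaws, z up while it lies flat.
- cutter_tile: Fixed white laminate tile 158 x 70 mm and 3 mm thick, lying flat, its long side along its x axis, with the solid black life-size outline of the side cutter, jaws towards +x. Origin: centre of the tile's underside (also the middle of the outline's length). z up. When the cutter lies right, its grip point is 25 mm towards -x from the tile's centre, and its x axis runs along the tile's x axis.
- spanner_grip (a point): Steel combination spanner, 163 mm long, 10 mm thick, lying flat: ring end (34 mm across) behind, open jaw (42 mm across) ahead, straight shank 14 mm wide between them. Point: in the middle of the shank's width and thickness (5 mm above what it lies on), 20 mm back from the middle of its length. Its frame: x along the tool towards the open jaw, z up while it lies flat.
- spanner_tile: Fixed white laminate tile 182 x 52 mm and 3 mm thick, lying flat, its long side along its x axis, with the solid black life-size outline of the spanner, open jaw towards +x. Origin: centre of the tile's underside (also the middle of the outline's length). z up. When the spanner lies right, its grip point is 20 mm towards -x from the tile's centre, and its x axis runs along the tile's x axis.
- hammer_grip (a point): Small ball-pein hammer, 165 mm long, lying flat: wooden handle 13 to 19 mm wide and 18 mm high, steel head 20 mm high and 68 mm across (along y), its flat face towards -y, ball towards +y. Point: on the handle's axis (10 mm above what it lies on), 25 mm ahead of the middle of its length and 45 mm behind the head's axis; near the hammer's balance point. Handle there 13 to 15 mm wide. Its frame: x along the tool towards the head, z up while it lies flat.
- hammer_tile: Fixed white laminate tile 188 x 74 mm and 3 mm thick, lying flat, its long side along its x axis, with the solid black life-size outline of the hammer, head towards +x. Origin: centre of the tile's underside (also the middle of the outline's length). z up. When the hammer lies right, its grip point is 25 mm towards +x from the tile's centre, and its x axis runs along the tile's x axis.
- v_block: Bystander: loose steel V-block 60 x 40 x 30 mm, near the middle of the table; leave it. Origin: centre of its underside.
- bearing: Bystander: loose ball bearing 32 mm across, 9 mm high; leave it. Origin: centre of its underside.
Things that resemble listed ones, but are neither listed nor needed, are in the scene too. There is more than one size of the part that bears screwdriver_grip; the job needs the smaller.

How it is judged:
By the outcome, as a careful person would: the job done as asked, in the order asked, and still so for the second after the job is handed in, with the robot touching nothing.
It also fails if it takes over 102 s, if anything falls off the work surface, if the arm or the gripper's body presses on something with over 40 N, if the wrist force passes 120 N, or if a joint passes its speed limit or range.

## Robot

A 6-joint arm with a two-finger parallel gripper is mounted at the origin on a cart in front of the work surface, level with it; the furniture and walls round the work are solid. World frame = base frame: x ahead of the robot, y to its left, z up, the work surface at z = 0. Lengths are in m, angles in rad, forces in N, time in s.
With the tool pointing down it reaches from about 0.3 to 0.775 m from the base axis. Payload 14.6 kg.
Tool frame: the origin (TCP) lies at the very end of the fingers, on their centre line; the grasp point (between the pads) lies ctrl.grasp_offset behind it (ctrl.grasp_offset is the distance from the TCP to the grasp point, in m); z points along the fingers, y is the direction in which the jaws open and shut (so a half turn about z gives the same grasp; the last joint's range is limited). The gripper opens to 94 mm and grips with 3 to 60 N. Pads are 16 mm wide; open, the fingers measure 119 mm over their backs; the gripper's body (75 mm by 177 mm) begins 78 mm behind the grasp point.
Start: joints at [1.036, 0.3, 1.521, -0, 1.321, -0.067], TCP at [0.248, 0.491, 0.205] pointing down, gripper open.
Joint ranges: [-3.03, 3.03], [-0.79, 2.21], [0.23, 2.52], [-1.04, 4.18], [0, 3.07], [-2.55, 2.55]. Speed limits (rad/s): [2.22, 2.22, 2.57, 3.14, 3.14, 3.14].

## Interface

Orientations are given as [roll, pitch, yaw] about the fixed x, y, z axes, in that order (R = Rz(yaw) Ry(pitch) Rx(roll)).
In Python, from station import ctrl gives the robot as it stands. The module is installed in compiled form; this text tells all that it offers.
- The arm moves only by the tool carry_out, never from a script. Its argument "deltas" is a list of rows, each an object of numbers: "x", "y", "z": the shift along the tool's x, y, z in units of 0.02 m (1.0 is 0.02 m); "wx", "wy", "wz": the turn, a rotation vector about the tool's x, y, z in units of 0.08 rad (1.0 is 0.08 rad); "jaw": the opening in per cent of the stroke, from 0 (shut) to 100 (fully open). A call has 1 to 12 rows; each row shifts and turns the commanded pose from where the row before left it, along the tool's axes as they then stand; what a row does not reach is not made up. A row lasts 1/12 s, in which the tool goes at most 41.7 mm and 7.16 degrees, less where a joint would pass 70% of its speed; a pose out of reach is approached as far as the arm can. A call with a number of a shift or a turn outside -1 to 1 is refused whole. A call with a gripper value outside its range is refused whole. The fingers move at their own pace and stop on an object; "squeeze" is the grip in N (left out, the last holds). Time passes only in rows, so rows that do not move let the fingers close. It gives the time, the measured TCP pose, the force and the opening at its end, in the units of the state.
- ctrl.get_obs(): the state, without advancing time (a new reading comes with each control period).
- ctrl.camera(name): name is "scene" or "top" or "wrist"; returns the picture (420x560x3 uint8, blue, green, red); there is no depth.
- ctrl.camera_params(name): a dict with "mtx" (3x3 intrinsics, pixels), "dist" ([k1, k2, p1, p2, k3] as OpenCV has them; the pictures are not rectified), "origin" and "attitude" of the camera in the world. Camera axes: x right, y down, z forward; pixel columns grow to the right and rows downward; lengths in m; the calibration is good to about 2 mm. A picture is of the moment at which its call begins: read the wrist's pose just before it. camera_params takes no time and is no camera call; for the wrist camera it gives the pose at the moment of the call.
- ctrl.hand_in(): hands the job in, once; it reports no verdict.
Trained networks look in the newest picture that a camera, given by its name, has taken for a name from the list of things; names that differ only in an ending like _2 or _b are one class to them, and where a whole thing is asked for, a point or a joint stands for the part that bears it (a point fixed in the world has none). Each returns a list of dicts, best first, with "conf" (0 to 1); they miss things now and then, are a little off and sometimes report something else, mostly with a low value. They report only what shows in the picture. A call takes as long as a camera call. They do not tell look-alikes from the thing itself.
- ctrl.boxes_of(camera, label): "rect" ([left, top, right, bottom] in pixels, round what is visible of it).
- ctrl.mark_of(camera, label): "position" ([row, column] in pixels: a listed point, or the origin of a listed thing).
The state is a dict: "time_s": time; "qpos": joint angles; "joint_vel": joint speeds; "tau": joint torques, N m; "ee_pos": TCP position; "eef_rot": TCP orientation; "force": force on the tool from outside, world axes, zero at the start; "moment": the same for the moment, N m; "grip_width": finger opening in m.
Only numpy, scipy, OpenCV 4.12 (cv2) and the standard library are available. Lean on these libraries where they do the work, as an engineer would, in place of code of your own. Each camera call takes 0.05 s, during which the arm holds its last target.

## Working session

There is one attempt and no reset: what is moved stays moved. The work goes in short steps, Python scripts to look and compute and a tool call to move; the robot and the scene stay as the last step left them, time stands still between calls to the robot, and variables do not carry over. Pictures are saved under pics/ and viewed, and the job is handed in when it is done.

Besides the shell and the picture viewer there is one more tool, called after "Call:" as a command line: name --argument value ..., lists and objects as JSON in quotes. carry_out: Moves the arm, as the interface text tells. Its arguments: {"type":"object","properties":{"deltas":{"type":"array"},"squeeze":{"type":"number"}},"required":["deltas"]}

```bash
mkdir -p pics; cat > h.py <<'E'
import numpy as np, cv2
from station import ctrl
from scipy.spatial.transform import Rotation as R
E
python3 - <<'E'
from h import *
o=ctrl.get_obs(); print({k:np.round(v,3).tolist() for k,v in o.items()}, ctrl.grasp_offset)
for c in ("top","scene","wrist"):
    p=ctrl.camera_params(c); print(c,p)
for c in ("top","scene"):
    cv2.imwrite(f"pics/{c}0.png",ctrl.camera(c))
print(ctrl.get_obs()["time_s"])
E
```

```text
{'time_s': 0.0, 'qpos': [1.036, 0.3, 1.522, -0.0, 1.321, -0.067], 'joint_vel': [0.0, -0.001, 0.001, 0.001, -0.001, -0.003], 'tau': [-0.001, -53.181, -35.272, 0.071, 0.024, -0.0], 'ee_pos': [0.248, 0.491, 0.205], 'eef_rot': [-3.14, -0.0, 2.674], 'force': [-0.282, -0.142, -0.153], 'moment': [-0.027, 0.0, -0.001], 'grip_width': 0.094} 0.0188
top {'mtx': array([[382.99976529,   0.        , 280.09359698],
       [  0.        , 382.99976529, 209.53111188],
       [  0.        ,   0.        ,   1.        ]]), 'dist': array([-0.06093815,  0.        ,  0.        ,  0.        ,  0.        ]), 'origin': array([ 0.37533662, -0.00544501,  1.04905116]), 'attitude': array([-3.02950925, -0.02453298, -1.55828669])}
scene {'mtx': array([[445.82955497,   0.        , 279.20695897],
       [  0.        , 445.82955497, 214.0157525 ],
       [  0.        ,   0.        ,   1.        ]]), 'dist': array([-0.02705426,  0.        ,  0.        ,  0.        ,  0.        ]), 'origin': array([-0.07651694, -0.65000003,  1.07460261]), 'attitude': array([-2.46220316,  0.01116342, -0.72736448])}
wrist {'mtx': array([[359.09049384,   0.        , 278.71168084],
       [  0.        , 359.09049384, 204.72679734],
       [  0.        ,   0.        ,   1.        ]]), 'dist': array([-0.02669565,  0.        ,  0.        ,  0.        ,  0.        ]), 'origin': array([0.18955883, 0.5198709 , 0.3850356 ]), 'attitude': array([2.91342170e+00, 1.43006648e-03, 1.10334768e+00])}
0.1
```

View pics/top0.png

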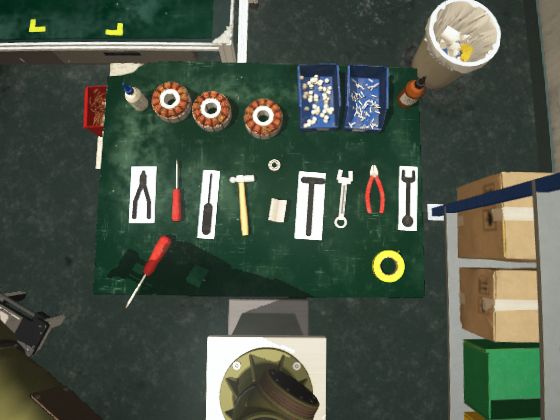

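View pics/scene0.png

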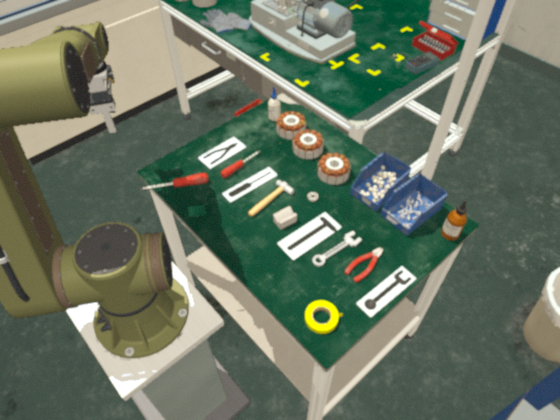

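```bash
cat >> h.py <<'E'
def ray(cam,px,z,p=None):
    """pixel [col,row] -> world xy at height z"""
    p=p or ctrl.camera_params(cam)
    px=np.atleast_2d(np.array(px,float))
    u=cv2.undistortPoints(px[:,None,:],p["mtx"],p["dist"])[:,0]
    d=np.c_[u,np.ones(len(u))]@R.from_euler("xyz",p["attitude"]).as_matrix().T
    o=p["origin"]; return (o+d*((z-o[2])/d[:,2:]))[:,:2]
def proj(cam,X,p=None):
    p=p or ctrl.camera_params(cam)
    M=R.from_euler("xyz",p["attitude"]).as_matrix()
    rv=cv2.Rodrigues(M.T)[0]; t=-M.T@p["origin"]
    return cv2.projectPoints(np.atleast_2d(np.array(X,float)),rv,t,p["mtx"],p["dist"])[0][:,0]
H=dict(screwdriver_grip=.013,cutter_grip=.0055,spanner_grip=.005,hammer_grip=.01,screwdriver_tile=0,cutter_tile=0,spanner_tile=0,hammer_tile=0,v_block=0,bearing=0)
E
python3 - <<'E'
from h import *
im=ctrl.camera("top")
for n,z in H.items():
    print(n,[(np.round(d["conf"],2),np.round(d["position"]).tolist(),np.round(ray("top",d["position"][::-1],z)[0],3).tolist()) for d in ctrl.mark_of("top",n)])
cv2.imwrite("pics/topz.png",cv2.resize(im[140:310,110:430],None,fx=2.5,fy=2.5,interpolation=cv2.INTER_CUBIC))
E
```

```text
screwdriver_grip [(np.float64(0.93), [254.0, 157.0], [0.368, 0.301]), (np.float64(0.76), [202.0, 175.0], [0.507, 0.256])]
cutter_grip [(np.float64(0.81), [196.0, 375.0], [0.534, -0.294])]
spanner_grip [(np.float64(0.56), [203.0, 342.0], [0.515, -0.201])]
hammer_grip [(np.float64(0.77), [197.0, 242.0], [0.526, 0.074])]
screwdriver_tile [(np.float64(0.74), [202.0, 210.0], [0.511, 0.164]), (np.float64(0.73), [204.0, 310.0], [0.511, -0.111])]
cutter_tile [(np.float64(0.69), [196.0, 142.0], [0.525, 0.353])]
spanner_tile [(np.float64(0.74), [196.0, 407.0], [0.537, -0.385]), (np.float64(0.44), [207.0, 309.0], [0.503, -0.109])]
hammer_tile [(np.float64(0.92), [204.0, 309.0], [0.51, -0.11])]
v_block [(np.float64(0.67), [210.0, 277.0], [0.493, -0.022]), (np.float64(0.65), [197.0, 142.0], [0.524, 0.352])]
bearing [(np.float64(0.6), [166.0, 273.0], [0.615, -0.007]), (np.float64(0.34), [204.0, 174.0], [0.504, 0.263])]
```

View pics/topz.png

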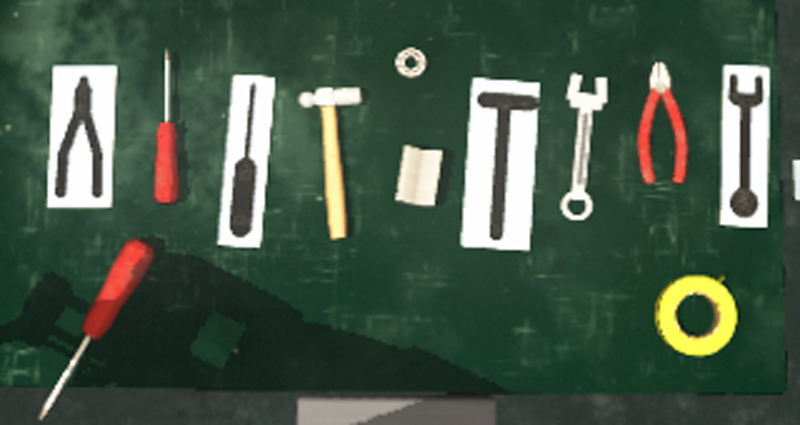

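Call:
carry_out --deltas '[{"wz":-0.97,"z":-0.8},{"wz":-0.97,"z":-0.8},{"wz":-0.97,"z":-0.8},{"wz":-0.97,"z":-0.8},{"wz":-0.97,"z":-0.8},{"wz":-0.97,"z":-0.8},{"x":-1,"y":-1},{"x":-1,"y":-1},{"x":-1,"y":-1},{"x":-1,"y":-1},{"x":-1,"y":-1},{"x":-1,"y":-1}]'

```text
invalid input
```

Call:
carry_out --deltas '[{"x":-0.8,"y":-1},{"x":-0.8,"y":-1},{"x":-0.8,"y":-1},{"x":0,"y":-1},{"x":0,"y":-1},{},{}]'

```text
invalid input
```

```bash
python3 - <<'E'
from h import *
o=ctrl.get_obs(); print(o["time_s"],o["ee_pos"],o["eef_rot"],o["qpos"])
p=ctrl.camera_params("wrist"); print(p["origin"],p["attitude"])
im=ctrl.camera("wrist"); cv2.imwrite("pics/w1.png",im)
np.savez("w1.npz",im=im,o=p["origin"],a=p["attitude"])
for n,z in H.items():
    print(n,[(np.round(d["conf"],2),np.round(d["position"]).tolist(),np.round(ray("wrist",d["position"][::-1],z)[0],3).tolist()) for d in ctrl.mark_of("wrist",n)])
E
```

```text
0.65 [0.24801164 0.49089737 0.20545969] [ 3.14157448e+00 -4.71821466e-06  2.67378707e+00] [ 1.03638200e+00  2.99875036e-01  1.52099903e+00  6.10711981e-06
  1.32070078e+00 -6.66102612e-02]
[0.18958139 0.51990957 0.38559473] [2.91334768e+00 2.74421367e-04 1.10334714e+00]
screwdriver_grip [(np.float64(0.98), [345.0, 174.0], [0.362, 0.294])]
cutter_grip []
spanner_grip []
hammer_grip []
screwdriver_tile []
cutter_tile []
spanner_tile []
hammer_tile []
v_block []
bearing []
```

View pics/w1.png

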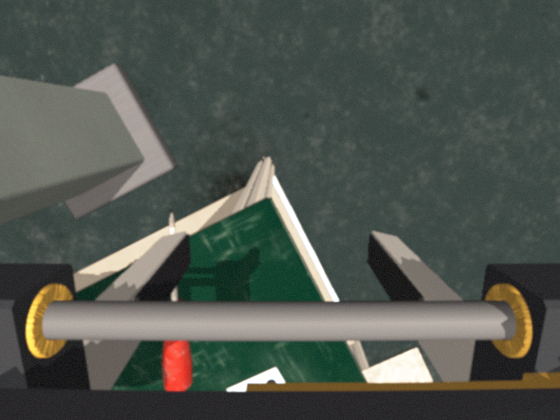

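Call:
carry_out --deltas '[{"x":0,"y":0,"z":-0.8,"wx":0,"wy":0,"wz":-0.97,"jaw":100},{"x":0,"y":0,"z":-0.8,"wx":0,"wy":0,"wz":-0.97,"jaw":100},{"x":0,"y":0,"z":-0.8,"wx":0,"wy":0,"wz":-0.97,"jaw":100},{"x":0,"y":0,"z":-0.8,"wx":0,"wy":0,"wz":-0.97,"jaw":100},{"x":0,"y":0,"z":-0.8,"wx":0,"wy":0,"wz":-0.97,"jaw":100},{"x":0,"y":0,"z":-0.8,"wx":0,"wy":0,"wz":-0.97,"jaw":100}]'

```text
time_s: 1.7
ee_pos: [0.248, 0.4908, 0.3023]
eef_rot: [3.142, 0.0, -3.14]
force: [-0.8, -1.0, 0.6]
grip_width: 0.0942
```

Call:
carry_out --deltas '[{"x":-1,"y":-0.6,"z":0,"wx":0,"wy":0,"wz":0,"jaw":100},{"x":-1,"y":-0.6,"z":0,"wx":0,"wy":0,"wz":0,"jaw":100},{"x":-1,"y":-0.6,"z":0,"wx":0,"wy":0,"wz":0,"jaw":100},{"x":-1,"y":-0.6,"z":0,"wx":0,"wy":0,"wz":0,"jaw":100},{"x":-1,"y":-0.6,"z":0,"wx":0,"wy":0,"wz":0,"jaw":100},{"x":-1,"y":-0.6,"z":0,"wx":0,"wy":0,"wz":0,"jaw":100},{"x":-1,"y":-0.6,"z":0,"wx":0,"wy":0,"wz":0,"jaw":100},{"x":-1,"y":-0.6,"z":0,"wx":0,"wy":0,"wz":0,"jaw":100},{"x":-1,"y":-0.6,"z":0,"wx":0,"wy":0,"wz":0,"jaw":100},{"x":-1,"y":-0.6,"z":0,"wx":0,"wy":0,"wz":0,"jaw":100},{"x":-1,"y":-0.6,"z":0,"wx":0,"wy":0,"wz":0,"jaw":100},{"x":-1,"y":-0.6,"z":0,"wx":0,"wy":0,"wz":0,"jaw":100}]'

```text
time_s: 2.7
ee_pos: [0.4886, 0.3456, 0.3014]
eef_rot: [-3.142, 0.0, 3.139]
force: [-0.2, 0.3, 0.1]
grip_width: 0.0942
```

Call:
carry_out --deltas '[{"x":-1,"y":-0.6,"z":0,"wx":0,"wy":0,"wz":0,"jaw":100},{"x":-1,"y":-0.6,"z":0,"wx":0,"wy":0,"wz":0,"jaw":100},{"x":-1,"y":-0.6,"z":0,"wx":0,"wy":0,"wz":0,"jaw":100},{"x":-1,"y":-0.6,"z":0,"wx":0,"wy":0,"wz":0,"jaw":100},{"x":-1,"y":-0.6,"z":0,"wx":0,"wy":0,"wz":0,"jaw":100},{"x":-1,"y":-0.6,"z":0,"wx":0,"wy":0,"wz":0,"jaw":100},{"x":-1,"y":-0.6,"z":0,"wx":0,"wy":0,"wz":0,"jaw":100},{"x":0,"y":0,"z":0,"wx":0,"wy":0,"wz":0,"jaw":100},{"x":0,"y":0,"z":0,"wx":0,"wy":0,"wz":0,"jaw":100}]'

```text
time_s: 3.45
ee_pos: [0.628, 0.2614, 0.3006]
eef_rot: [-3.141, -0.001, 3.138]
force: [-0.6, 0.6, 0.2]
grip_width: 0.094
```

```bash
cat > look.py <<'E'
from h import *
import sys
n=sys.argv[1]; labels=sys.argv[2:]
o=ctrl.get_obs(); print(round(o["time_s"],2),np.round(o["ee_pos"],4),np.round(o["eef_rot"],4),np.round(o["qpos"],2))
p=ctrl.camera_params("wrist")
im=ctrl.camera("wrist"); cv2.imwrite(f"pics/{n}.png",im)
np.savez(n+".npz",im=im,**{k:v for k,v in p.items()})
for l in labels:
    print(l,[(np.round(d["conf"],2),np.round(d["position"]).tolist(),np.round(ray("wrist",d["position"][::-1],H[l],p)[0],4).tolist()) for d in ctrl.mark_of("wrist",l)])
E
python3 look.py w2 screwdriver_grip screwdriver_tile cutter_tile hammer_grip
```

```text
3.45 [0.628  0.2614 0.3006] [-3.1413e+00 -1.0000e-03  3.1380e+00] [ 0.34  0.57  0.92  0.    1.65 -1.23]
screwdriver_grip [(np.float64(0.88), [70.0, 272.0], [0.5001, 0.2525]), (np.float64(0.34), [96.0, 348.0], [0.5315, 0.3485])]
screwdriver_tile [(np.float64(0.86), [72.0, 205.0], [0.5008, 0.1673])]
cutter_tile [(np.float64(0.86), [97.0, 348.0], [0.5319, 0.3506])]
hammer_grip [(np.float64(0.72), [97.0, 126.0], [0.5312, 0.0678])]
```

View pics/w2.png

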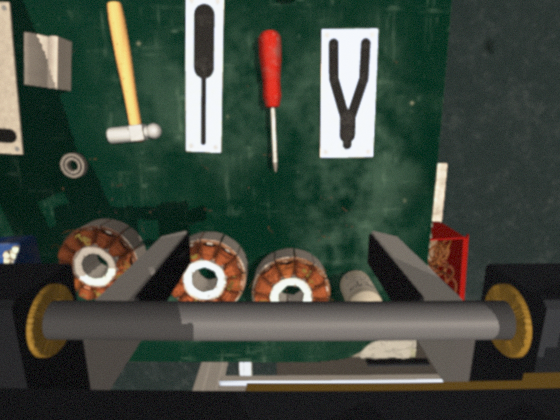

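Call:
carry_out --deltas '[{"x":1,"y":0,"z":0,"wx":0,"wy":0,"wz":0,"jaw":100},{"x":1,"y":0,"z":0,"wx":0,"wy":0,"wz":0,"jaw":100},{"x":1,"y":0,"z":0,"wx":0,"wy":0,"wz":0,"jaw":100},{"x":0.5,"y":0,"z":0,"wx":0,"wy":0,"wz":0,"jaw":100},{"x":0,"y":0,"z":0,"wx":0,"wy":0,"wz":0,"jaw":100},{"x":0,"y":0,"z":0,"wx":0,"wy":0,"wz":0,"jaw":100}]'

```text
time_s: 4.2
ee_pos: [0.5573, 0.2626, 0.3022]
eef_rot: [3.141, 0.001, 3.14]
force: [0.3, -0.8, -0.5]
grip_width: 0.0941
```

```bash
python3 look.py w3 screwdriver_grip screwdriver_tile cutter_tile hammer_grip
```

```text
4.2 [0.5573 0.2626 0.3022] [3.1412e+00 1.0000e-03 3.1403e+00] [ 0.38  0.4   1.16 -0.    1.58 -1.19]
screwdriver_grip [(np.float64(0.92), [127.0, 276.0], [0.4991, 0.259]), (np.float64(0.75), [8.0, 306.0], [0.3588, 0.2955]), (np.float64(0.44), [153.0, 133.0], [0.5314, 0.0727])]
screwdriver_tile [(np.float64(0.74), [130.0, 208.0], [0.5024, 0.169])]
cutter_tile [(np.float64(0.6), [154.0, 347.0], [0.5342, 0.353])]
hammer_grip [(np.float64(0.78), [154.0, 133.0], [0.5335, 0.0712])]
```

View pics/w3.png

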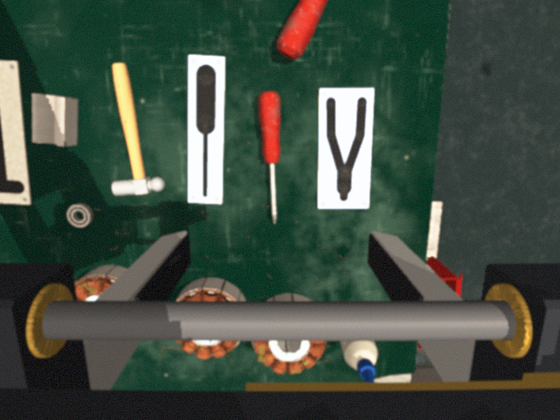

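```bash
cat > seg.py <<'E'
from h import *
def load(n):
    d=np.load(n+".npz"); return d["im"],dict(mtx=d["mtx"],dist=d["dist"],origin=d["origin"],attitude=d["attitude"])
def mask(im,kind):
    h=cv2.cvtColor(im,cv2.COLOR_BGR2HSV); H_,S,V=[c.astype(int) for c in cv2.split(h)]
    if kind=="white": return ((S<60)&(V>150))
    if kind=="red": return (((H_<8)|(H_>172))&(S>130)&(V>70))
    if kind=="notgreen": return ~((H_>60)&(H_<95)&(S>60)) 
def comp(m,seed,rad=12,close=0):
    m=m.astype(np.uint8)
    if close: m=cv2.morphologyEx(m,cv2.MORPH_CLOSE,np.ones((close,close),np.uint8))
    n,l,st,c=cv2.connectedComponentsWithStats(m)
    x,y=int(seed[0]),int(seed[1]); w=l[max(0,y-rad):y+rad+1,max(0,x-rad):x+rad+1]; w=w[w>0]
    return (l==np.bincount(w).argmax()).astype(np.uint8)
def cont(m): 
    c,_=cv2.findContours(m,cv2.RETR_EXTERNAL,cv2.CHAIN_APPROX_NONE); return max(c,key=cv2.contourArea)[:,0].astype(float)
def rect(cam_p,c,z):
    w=ray("wrist",c,z,cam_p); r=cv2.minAreaRect((w*1000).astype(np.float32))
    b=cv2.boxPoints(r); e=[b[1]-b[0],b[2]-b[1]]; L=max(e,key=np.linalg.norm); L=L if L[0]>0 else -L
    return np.array(r[0])/1000,np.arctan2(L[1],L[0]),sorted(r[1]),w
E
python3 - <<'E'
from seg import *
im,p=load("w3")
for n,s in (("scr_tile",(193,130)),("cut_tile",(328,150))):
    m=comp(mask(im,"white"),s); c,y,sz,w=rect(p,cont(m),.003); print(n,np.round(c,4),round(y,4),np.round(sz))
    # outline: dark within hull
    hull=np.zeros_like(m); cv2.fillConvexPoly(hull,cv2.convexHull(cont(m).astype(np.int32)),1)
    d=(hull>0)&(im.max(2)<100); d=cv2.morphologyEx(d.astype(np.uint8),cv2.MORPH_OPEN,np.ones((2,2),np.uint8)); print(rect(p,cont(comp(d,s,40)),.003)[:3])
m=comp(mask(im,"red"),(270,110)); c,y,sz,w=rect(p,cont(m),.013); print("handle",c,y,sz)
m=comp(mask(im,"notgreen"),(270,110),close=3); c,y,sz,w=rect(p,cont(m),.013); print("driver",c,y,sz)
cv2.imwrite("pics/crop3.png",cv2.resize(im[40:240,90:390],None,fx=2.6,fy=2.6,interpolation=cv2.INTER_CUBIC))
E
```

```text
scr_tile [0.5056 0.166 ] -0.0574 [ 48. 192.]
(array([0.50663318, 0.16735709]), np.float32(-0.048494596), [21.948123931884766, 166.60536193847656])
cut_tile [0.5289 0.3495] 0.0089 [ 72. 159.]
(array([0.53067212, 0.35238046]), np.float32(0.03203394), [49.125492095947266, 132.47152709960938])
handle [0.49975665 0.25160063] 0.051424414 [27.30304718017578, 90.4144287109375]
driver [0.54082605 0.25006087] 0.00040521662 [30.37894630432129, 174.42205810546875]
```

View pics/crop3.png

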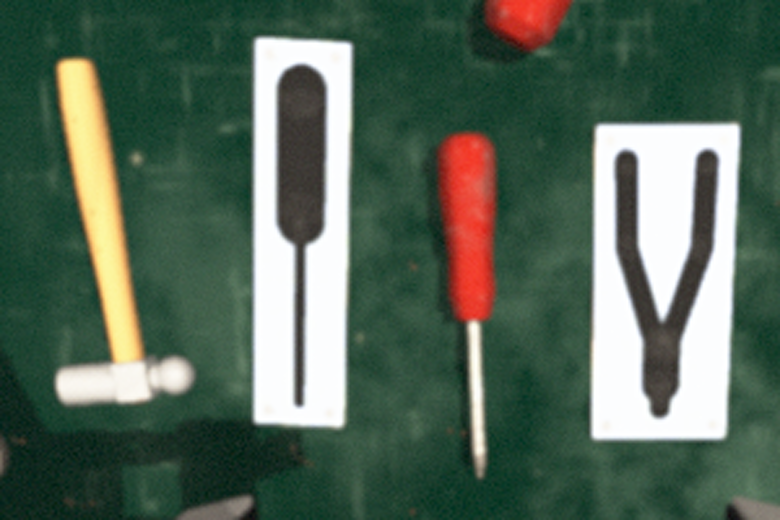

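```bash
python3 - <<'E'
from seg import *
im,p=load("w3")
a=ray("wrist",[[269.6,91.9],[274.6,222.7],[272.5,162]],.013,p); print(a); d=a[1]-a[0]; print(np.linalg.norm(d),np.arctan2(d[1],d[0]), d/np.linalg.norm(d)*.045+a[0])
E
```

```text
[[0.45591343 0.25092702]
 [0.62619952 0.25659971]
 [0.54382653 0.25414901]]
0.17038055263718754 0.0333003966585151 [0.50088848 0.25242526]
```

Call:
carry_out --deltas '[{"x":0.96,"y":-0.17,"z":1,"wx":0,"wy":0,"wz":-0.5,"jaw":50},{"x":0.96,"y":-0.17,"z":1,"wx":0,"wy":0,"wz":0,"jaw":50},{"x":0.96,"y":-0.17,"z":1,"wx":0,"wy":0,"wz":0,"jaw":50},{"x":0,"y":0,"z":1,"wx":0,"wy":0,"wz":0,"jaw":50},{"x":0,"y":0,"z":1,"wx":0,"wy":0,"wz":0,"jaw":50},{"x":0,"y":0,"z":1,"wx":0,"wy":0,"wz":0,"jaw":50},{"x":0,"y":0,"z":1,"wx":0,"wy":0,"wz":0,"jaw":50},{"x":0,"y":0,"z":1,"wx":0,"wy":0,"wz":0,"jaw":50},{"x":0,"y":0,"z":1,"wx":0,"wy":0,"wz":0,"jaw":50},{"x":0,"y":0,"z":1,"wx":0,"wy":0,"wz":0,"jaw":50},{"x":0,"y":0,"z":0,"wx":0,"wy":0,"wz":0,"jaw":50},{"x":0,"y":0,"z":0,"wx":0,"wy":0,"wz":0,"jaw":50}]'

```text
time_s: 5.45
ee_pos: [0.5002, 0.2505, 0.1011]
eef_rot: [-3.141, -0.002, -3.104]
force: [0.3, 0.1, 0.0]
grip_width: 0.0468
```

```bash
python3 look.py w4
```

```text
5.45 [0.5002 0.2505 0.1011] [-3.141e+00 -1.600e-03 -3.104e+00] [ 0.4   0.43  1.6  -0.    1.11 -1.21]
```

View pics/w4.png

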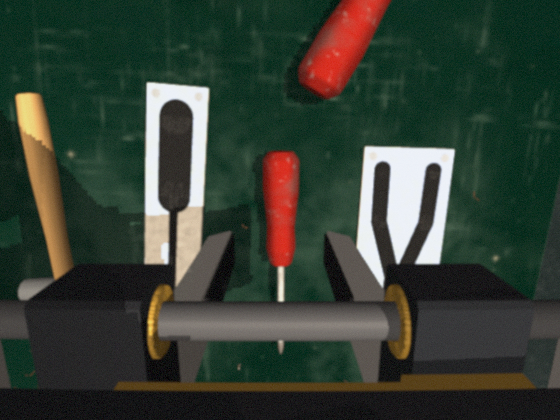

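Call:
carry_out --deltas '[{"x":0,"y":0,"z":1,"wx":0,"wy":0,"wz":0,"jaw":50},{"x":0,"y":0,"z":1,"wx":0,"wy":0,"wz":0,"jaw":50},{"x":0,"y":0,"z":1,"wx":0,"wy":0,"wz":0,"jaw":50},{"x":0,"y":0,"z":0.8,"wx":0,"wy":0,"wz":0,"jaw":50},{"x":0,"y":0,"z":0.5,"wx":0,"wy":0,"wz":0,"jaw":50},{"x":0,"y":0,"z":0.5,"wx":0,"wy":0,"wz":0,"jaw":50},{"x":0,"y":0,"z":0,"wx":0,"wy":0,"wz":0,"jaw":50},{"x":0,"y":0,"z":0,"wx":0,"wy":0,"wz":0,"jaw":50}]'

```text
time_s: 6.17
ee_pos: [0.5006, 0.2508, 0.0061]
eef_rot: [3.141, 0.001, -3.104]
force: [0.3, 0.0, 0.3]
grip_width: 0.0469
```

Call:
carry_out --deltas '[{"x":0,"y":0,"z":0,"wx":0,"wy":0,"wz":0,"jaw":10},{"x":0,"y":0,"z":0,"wx":0,"wy":0,"wz":0,"jaw":10},{"x":0,"y":0,"z":0,"wx":0,"wy":0,"wz":0,"jaw":10},{"x":0,"y":0,"z":0,"wx":0,"wy":0,"wz":0,"jaw":10},{"x":0,"y":0,"z":0,"wx":0,"wy":0,"wz":0,"jaw":10},{"x":0,"y":0,"z":0,"wx":0,"wy":0,"wz":0,"jaw":10}]' --squeeze 25

```text
time_s: 6.67
ee_pos: [0.5004, 0.2508, 0.006]
eef_rot: [3.141, 0.001, -3.104]
force: [-1.4, -0.2, 5.4]
grip_width: 0.0232
```

Call:
carry_out --deltas '[{"x":0,"y":0,"z":-0.5,"wx":0,"wy":0,"wz":0,"jaw":10},{"x":0,"y":0,"z":-1,"wx":0,"wy":0,"wz":0,"jaw":10},{"x":0,"y":0,"z":-1,"wx":0,"wy":0,"wz":0,"jaw":10},{"x":0,"y":0,"z":-1,"wx":0,"wy":0,"wz":0,"jaw":10},{"x":0.47,"y":-1,"z":-0.5,"wx":0,"wy":0,"wz":0,"jaw":10},{"x":0.47,"y":-1,"z":0,"wx":0,"wy":0,"wz":0,"jaw":10},{"x":0.47,"y":-1,"z":0,"wx":0,"wy":0,"wz":0,"jaw":10},{"x":0.47,"y":-1,"z":0,"wx":0,"wy":0,"wz":0,"jaw":10},{"x":0,"y":-0.08,"z":0,"wx":0,"wy":0,"wz":0.56,"jaw":10},{"x":0,"y":0,"z":0,"wx":0,"wy":0,"wz":0.56,"jaw":10},{"x":0,"y":0,"z":0,"wx":0,"wy":0,"wz":0,"jaw":10},{"x":0,"y":0,"z":0,"wx":0,"wy":0,"wz":0,"jaw":10}]'

```text
time_s: 7.67
ee_pos: [0.4657, 0.1677, 0.0858]
eef_rot: [3.142, 0.0, 3.091]
force: [0.5, -0.1, -0.9]
grip_width: 0.0232
```

```bash
python3 look.py w5; python3 - <<'E'
from seg import *
im,p=load("w5")
m=comp(mask(im,"white"),(250,130),60); c,y,sz,w=rect(p,cont(m),.003); print("tile",c,y,sz)
m=comp(mask(im,"red"),(281,170),30); c,y,sz,w=rect(p,cont(m),.095); print("handle",c,y,sz)
E
```

```text
7.67 [0.4657 0.1677 0.0858] [3.1416e+00 2.0000e-04 3.0912e+00] [ 0.27  0.32  1.8  -0.    1.02 -1.25]
tile [0.44623135 0.16946016] -0.056260295 [46.40632629394531, 71.49545288085938]
handle [0.45610434 0.16776248] -0.034165468 [25.2286434173584, 71.25602722167969]
```

View pics/w5.png

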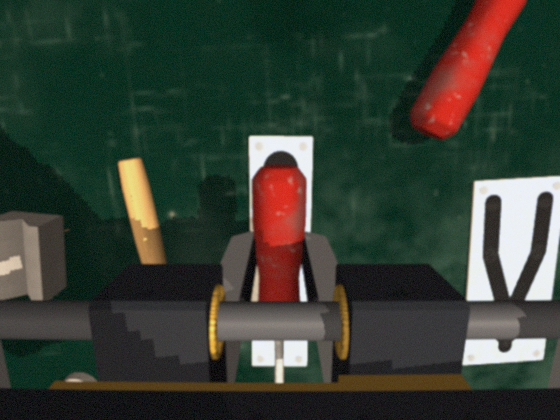

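Call:
carry_out --deltas '[{"x":0,"y":0,"z":1,"wx":0,"wy":0,"wz":0,"jaw":10},{"x":0,"y":0,"z":1,"wx":0,"wy":0,"wz":0,"jaw":10},{"x":0,"y":0,"z":0.8,"wx":0,"wy":0,"wz":0,"jaw":10},{"x":0,"y":0,"z":0.5,"wx":0,"wy":0,"wz":0,"jaw":10},{"x":0,"y":0,"z":0.3,"wx":0,"wy":0,"wz":0,"jaw":10},{"x":0,"y":0,"z":0.2,"wx":0,"wy":0,"wz":0,"jaw":10},{"x":0,"y":0,"z":0,"wx":0,"wy":0,"wz":0,"jaw":10},{"x":0,"y":0,"z":0,"wx":0,"wy":0,"wz":0,"jaw":10}]'

```text
time_s: 8.38
ee_pos: [0.466, 0.1678, 0.01]
eef_rot: [3.141, 0.001, 3.09]
force: [0.6, -0.7, -0.6]
grip_width: 0.023
```

Call:
carry_out --deltas '[{"x":0,"y":0,"z":0.05,"wx":0,"wy":0,"wz":0,"jaw":10},{"x":0,"y":0,"z":0,"wx":0,"wy":0,"wz":0,"jaw":26},{"x":0,"y":0,"z":0,"wx":0,"wy":0,"wz":0,"jaw":28},{"x":0,"y":0,"z":0,"wx":0,"wy":0,"wz":0,"jaw":32},{"x":0,"y":0,"z":0,"wx":0,"wy":0,"wz":0,"jaw":40},{"x":0,"y":0,"z":0,"wx":0,"wy":0,"wz":0,"jaw":45},{"x":0,"y":0,"z":0,"wx":0,"wy":0,"wz":0,"jaw":45},{"x":0,"y":0,"z":-0.5,"wx":0,"wy":0,"wz":0,"jaw":45},{"x":0,"y":0,"z":-1,"wx":0,"wy":0,"wz":0,"jaw":45},{"x":0,"y":0,"z":-1,"wx":0,"wy":0,"wz":0,"jaw":45},{"x":0,"y":0,"z":-1,"wx":0,"wy":0,"wz":0,"jaw":45},{"x":0,"y":0,"z":-1,"wx":0,"wy":0,"wz":0,"jaw":45}]'

```text
time_s: 9.38
ee_pos: [0.4656, 0.1676, 0.1002]
eef_rot: [3.141, 0.0, 3.09]
force: [-0.1, -0.6, -0.9]
grip_width: 0.0423
```

Call:
carry_out --deltas '[{"x":-0.7,"y":-1,"z":-1,"wx":0,"wy":0,"wz":-0.6,"jaw":100},{"x":-0.7,"y":-1,"z":-1,"wx":0,"wy":0,"wz":0,"jaw":100},{"x":-0.7,"y":-1,"z":-1,"wx":0,"wy":0,"wz":0,"jaw":100},{"x":-0.7,"y":-1,"z":-1,"wx":0,"wy":0,"wz":0,"jaw":100},{"x":-0.7,"y":-1,"z":-1,"wx":0,"wy":0,"wz":0,"jaw":100},{"x":-0.7,"y":-1,"z":-1,"wx":0,"wy":0,"wz":0,"jaw":100},{"x":-0.3,"y":-1,"z":-1,"wx":0,"wy":0,"wz":0,"jaw":100},{"x":0,"y":-1,"z":-1,"wx":0,"wy":0,"wz":0,"jaw":100},{"x":0,"y":-1,"z":-1,"wx":0,"wy":0,"wz":0,"jaw":100},{"x":0,"y":-1,"z":0,"wx":0,"wy":0,"wz":0,"jaw":100},{"x":0,"y":0,"z":0,"wx":0,"wy":0,"wz":0,"jaw":100},{"x":0,"y":0,"z":0,"wx":0,"wy":0,"wz":0,"jaw":100}]'

```text
time_s: 10.38
ee_pos: [0.5537, -0.0337, 0.2789]
eef_rot: [3.141, 0.0, 3.136]
force: [0.1, 0.5, 0.3]
grip_width: 0.0941
```

```bash
python3 look.py w6
```

```text
10.38 [ 0.5537 -0.0337  0.2789] [3.1415e+00 2.0000e-04 3.1362e+00] [-0.13  0.27  1.4   0.    1.48 -1.69]
```

View pics/w6.png

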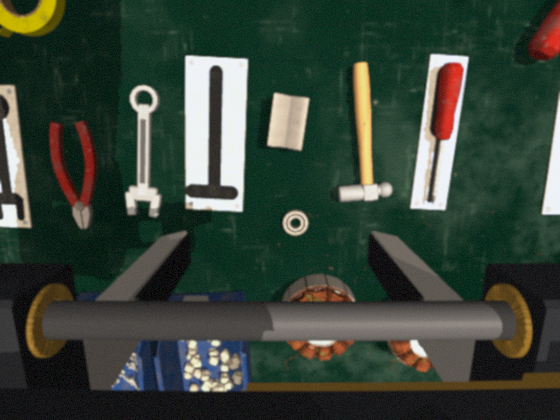

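Call:
carry_out --deltas '[{"x":0,"y":-1,"z":-0.1,"wx":0,"wy":0,"wz":-0.07,"jaw":100},{"x":0,"y":-1,"z":0,"wx":0,"wy":0,"wz":0,"jaw":100},{"x":0,"y":-1,"z":0,"wx":0,"wy":0,"wz":0,"jaw":100},{"x":0,"y":-1,"z":0,"wx":0,"wy":0,"wz":0,"jaw":100},{"x":0,"y":-1,"z":0,"wx":0,"wy":0,"wz":0,"jaw":100},{"x":0,"y":-1,"z":0,"wx":0,"wy":0,"wz":0,"jaw":100},{"x":0,"y":-1,"z":0,"wx":0,"wy":0,"wz":0,"jaw":100},{"x":0,"y":-1,"z":0,"wx":0,"wy":0,"wz":0,"jaw":100},{"x":0,"y":-1,"z":0,"wx":0,"wy":0,"wz":0,"jaw":100},{"x":0,"y":-1,"z":0,"wx":0,"wy":0,"wz":0,"jaw":100},{"x":0,"y":-1,"z":0,"wx":0,"wy":0,"wz":0,"jaw":100},{"x":0,"y":0,"z":0,"wx":0,"wy":0,"wz":0,"jaw":100}]'

```text
time_s: 11.43
ee_pos: [0.5541, -0.2548, 0.2796]
eef_rot: [3.141, -0.001, -3.141]
force: [-0.6, 0.8, -1.2]
grip_width: 0.0941
```

```bash
python3 look.py w7 cutter_grip spanner_grip spanner_tile hammer_tile; python3 - <<'E'
from h import *
im=np.load("w6.npz")["im"]
cv2.imwrite("pics/crop6.png",cv2.resize(im[40:230,320:500],None,fx=3,fy=3,interpolation=cv2.INTER_CUBIC))
im=np.load("w7.npz")["im"]
cv2.imwrite("pics/crop7.png",cv2.resize(im[20:260,130:450],None,fx=2.4,fy=2.4,interpolation=cv2.INTER_CUBIC))
E
```

```text
11.43 [ 0.5541 -0.2548  0.2796] [ 3.1412e+00 -1.4000e-03 -3.1410e+00] [-0.49  0.4   1.22 -0.    1.52 -2.06]
cutter_grip []
spanner_grip [(np.float64(0.58), [134.0, 324.0], [0.503, -0.1992])]
spanner_tile [(np.float64(0.63), [156.0, 173.0], [0.5316, -0.3906])]
hammer_tile [(np.float64(0.8), [131.0, 392.0], [0.4997, -0.1126])]
```

View pics/crop7.png

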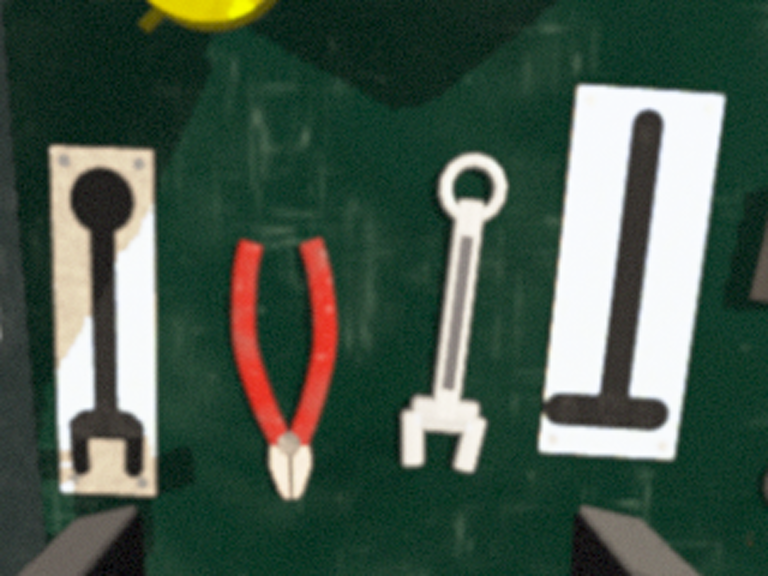

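View pics/crop6.png

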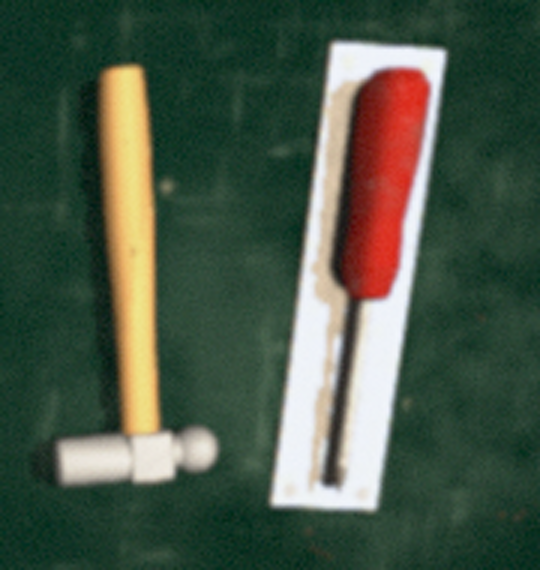

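```bash
cat > ax.py <<'E'
from seg import *
def axis(n,kind,seed,z,L,back,rad=12,close=5):
    im,p=load(n); m=comp(mask(im,kind),seed,rad,close); c=cont(m); w=ray("wrist",c,z,p)
    r=rect(p,c,z); print("rect",np.round(r[0],4),round(float(r[1]),4),np.round(r[2],1))
    # midline: fill in rectified raster at 0.5mm
    mn=w.min(0)-.005; pts=((w-mn)*2000).astype(np.int32); S=pts.max(0)+12
    M=np.zeros((S[1],S[0]),np.uint8); cv2.fillPoly(M,[pts],1)
    xs=np.arange(S[0]); mid=[]
    for x in xs:
        yy=np.flatnonzero(M[:,x]); 
        if len(yy): mid.append((x/2000+mn[0],yy.min()/2000+mn[1],yy.max()/2000+mn[1]))
    mid=np.array(mid); print("x range",mid[0,0],mid[-1,0])
    return mid
E
python3 - <<'E'
from ax import *
m=axis("w7","notgreen",(235,150),.006,.138,.025)
for x0 in m[::16]: print(np.round([x0[0],(x0[1]+x0[2])/2,x0[2]-x0[1]],4))
print("spanner")
m=axis("w7","notgreen",(323,155),.005,.163,.02)
for x0 in m[::20]: print(np.round([x0[0],(x0[1]+x0[2])/2,x0[2]-x0[1]],4))
E
```

```text
rect [ 0.5546 -0.2941] -0.0037 [ 58.1 141.1]
x range 0.48408689193470217 0.6245868919347022
[ 0.4841 -0.2761  0.005 ]
[ 0.4921 -0.2948  0.0495]
[ 0.5001 -0.2948  0.0525]
[ 0.5081 -0.2951  0.055 ]
[ 0.5161 -0.2946  0.056 ]
[ 0.5241 -0.2941  0.058 ]
[ 0.5321 -0.2941  0.058 ]
[ 0.5401 -0.2936  0.057 ]
[ 0.5481 -0.2938  0.0545]
[ 0.5561 -0.2938  0.0495]
[ 0.5641 -0.2936  0.046 ]
[ 0.5721 -0.2936  0.041 ]
[ 0.5801 -0.2931  0.035 ]
[ 0.5881 -0.2926  0.028 ]
[ 0.5961 -0.2921  0.025 ]
[ 0.6041 -0.2921  0.025 ]
[ 0.6121 -0.2918  0.0215]
[ 0.6201 -0.2921  0.015 ]
spanner
rect [ 0.5259 -0.2062] -0.0487 [ 48.4 167.7]
x range 0.44263368525936536 0.6101336852593653
[ 0.4426 -0.1971  0.0095]
[ 0.4526 -0.1974  0.033 ]
[ 0.4626 -0.1971  0.0355]
[ 0.4726 -0.1971  0.0275]
[ 0.4826 -0.1996  0.0175]
[ 0.4926 -0.2006  0.0175]
[ 0.5026 -0.2016  0.0175]
[ 0.5126 -0.2026  0.0175]
[ 0.5226 -0.2034  0.017 ]
[ 0.5326 -0.2046  0.0175]
[ 0.5426 -0.2056  0.0175]
[ 0.5526 -0.2071  0.0185]
[ 0.5626 -0.2076  0.0175]
[ 0.5726 -0.2094  0.04  ]
[ 0.5826 -0.2091  0.0475]
[ 0.5926 -0.2101  0.0455]
[ 0.6026 -0.2114  0.043 ]
```

Call:
carry_out --deltas '[{"x":0.62,"y":-0.99,"z":1,"wx":0,"wy":0,"wz":0,"jaw":80},{"x":0.61,"y":-0.99,"z":1,"wx":0,"wy":0,"wz":-0.27,"jaw":80},{"x":0,"y":0,"z":1,"wx":0,"wy":0,"wz":0,"jaw":80},{"x":0,"y":0,"z":1,"wx":0,"wy":0,"wz":0,"jaw":80},{"x":0,"y":0,"z":1,"wx":0,"wy":0,"wz":0,"jaw":80},{"x":0,"y":0,"z":1,"wx":0,"wy":0,"wz":0,"jaw":80},{"x":0,"y":0,"z":1,"wx":0,"wy":0,"wz":0,"jaw":80},{"x":0,"y":0,"z":1,"wx":0,"wy":0,"wz":0,"jaw":80},{"x":0,"y":0,"z":1,"wx":0,"wy":0,"wz":0,"jaw":80},{"x":0,"y":0,"z":0,"wx":0,"wy":0,"wz":0,"jaw":80},{"x":0,"y":0,"z":0,"wx":0,"wy":0,"wz":0,"jaw":80}]'

```text
time_s: 12.6
ee_pos: [0.5298, -0.2921, 0.1004]
eef_rot: [3.141, -0.001, -3.117]
force: [-0.0, -0.2, 0.0]
grip_width: 0.0753
```

```bash
python3 look.py w8
```

```text
12.6 [ 0.5298 -0.2921  0.1004] [ 3.1408e+00 -1.0000e-03 -3.1173e+00] [-0.56  0.52  1.46  0.    1.16 -2.16]
```

View pics/w8.png

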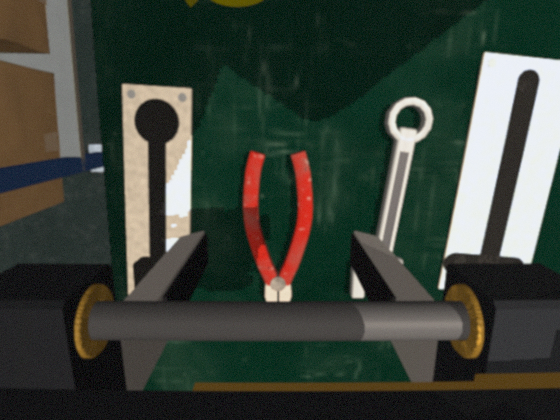

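Call:
carry_out --deltas '[{"x":0,"y":-0.1,"z":1,"wx":0,"wy":0,"wz":0,"jaw":80},{"x":0,"y":0,"z":1,"wx":0,"wy":0,"wz":0,"jaw":80},{"x":0,"y":0,"z":1,"wx":0,"wy":0,"wz":0,"jaw":80},{"x":0,"y":0,"z":0.8,"wx":0,"wy":0,"wz":0,"jaw":80},{"x":0,"y":0,"z":0.6,"wx":0,"wy":0,"wz":0,"jaw":80},{"x":0,"y":0,"z":0.4,"wx":0,"wy":0,"wz":0,"jaw":80},{"x":0,"y":0,"z":0,"wx":0,"wy":0,"wz":0,"jaw":80},{"x":0,"y":0,"z":0,"wx":0,"wy":0,"wz":0,"jaw":80}]'

```text
time_s: 13.32
ee_pos: [0.5302, -0.2952, 0.0053]
eef_rot: [-3.141, 0.001, -3.118]
force: [0.2, -0.1, -0.6]
grip_width: 0.075
```

Call:
carry_out --deltas '[{"x":0,"y":0,"z":0,"wx":0,"wy":0,"wz":0,"jaw":30},{"x":0,"y":0,"z":0,"wx":0,"wy":0,"wz":0,"jaw":30},{"x":0,"y":0,"z":0,"wx":0,"wy":0,"wz":0,"jaw":30},{"x":0,"y":0,"z":0,"wx":0,"wy":0,"wz":0,"jaw":30},{"x":0,"y":0,"z":0,"wx":0,"wy":0,"wz":0,"jaw":30},{"x":0,"y":0,"z":0,"wx":0,"wy":0,"wz":0,"jaw":30}]' --squeeze 30

```text
time_s: 13.82
ee_pos: [0.5299, -0.2949, 0.0047]
eef_rot: [-3.142, 0.0, -3.118]
force: [-0.4, 1.8, 2.7]
grip_width: 0.0446
```

Call:
carry_out --deltas '[{"x":0,"y":0,"z":-0.5,"wx":0,"wy":0,"wz":0,"jaw":30},{"x":0,"y":0,"z":-1,"wx":0,"wy":0,"wz":0,"jaw":30},{"x":0,"y":0,"z":-1,"wx":0,"wy":0,"wz":0,"jaw":30},{"x":0,"y":0,"z":-1,"wx":0,"wy":0,"wz":0,"jaw":30},{"x":0,"y":0,"z":-1,"wx":0,"wy":0,"wz":0,"jaw":30},{"x":0,"y":0,"z":-1,"wx":0,"wy":0,"wz":0,"jaw":30},{"x":0,"y":0,"z":-1,"wx":0,"wy":0,"wz":0,"jaw":30},{"x":0,"y":0,"z":0,"wx":0,"wy":0,"wz":0,"jaw":30},{"x":0,"y":0,"z":0,"wx":0,"wy":0,"wz":0,"jaw":30}]'

```text
time_s: 14.57
ee_pos: [0.53, -0.2951, 0.1352]
eef_rot: [-3.141, 0.001, -3.118]
force: [-0.2, -0.2, -0.8]
grip_width: 0.0448
```

```bash
python3 look.py w9
```

```text
14.57 [ 0.53   -0.2951  0.1352] [-3.1406e+00  1.4000e-03 -3.1182e+00] [-0.57  0.49  1.43 -0.    1.22 -2.16]
```

View pics/w9.png

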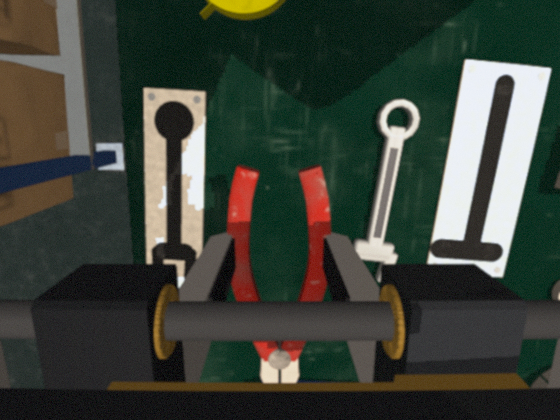

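Call:
carry_out --deltas '[{"x":0,"y":0.5,"z":0,"wx":0,"wy":0,"wz":0,"jaw":30},{"x":0.05,"y":1,"z":0,"wx":0,"wy":0,"wz":0,"jaw":30},{"x":0.05,"y":1,"z":0,"wx":0,"wy":0,"wz":0,"jaw":30},{"x":0.05,"y":1,"z":0,"wx":0,"wy":0,"wz":0,"jaw":30},{"x":0.05,"y":1,"z":0,"wx":0,"wy":0,"wz":0,"jaw":30},{"x":0.05,"y":1,"z":0,"wx":0,"wy":0,"wz":0,"jaw":30},{"x":0.05,"y":1,"z":0,"wx":0,"wy":0,"wz":0,"jaw":30},{"x":0.05,"y":1,"z":0,"wx":0,"wy":0,"wz":0,"jaw":30},{"x":0.05,"y":1,"z":0,"wx":0,"wy":0,"wz":0,"jaw":30},{"x":0.05,"y":1,"z":0,"wx":0,"wy":0,"wz":0,"jaw":30},{"x":0.05,"y":1,"z":0,"wx":0,"wy":0,"wz":0,"jaw":30},{"x":0.05,"y":1,"z":0,"wx":0,"wy":0,"wz":0,"jaw":30}]'

```text
time_s: 15.62
ee_pos: [0.5124, -0.0637, 0.1332]
eef_rot: [3.141, -0.002, -3.118]
force: [0.2, -0.1, -1.3]
grip_width: 0.0444
```

Call:
carry_out --deltas '[{"x":0,"y":1,"z":0,"wx":0,"wy":0,"wz":0,"jaw":30},{"x":0,"y":1,"z":0,"wx":0,"wy":0,"wz":0,"jaw":30},{"x":0,"y":1,"z":0,"wx":0,"wy":0,"wz":0,"jaw":30},{"x":0,"y":1,"z":0,"wx":0,"wy":0,"wz":0,"jaw":30},{"x":0,"y":1,"z":0,"wx":0,"wy":0,"wz":0,"jaw":30},{"x":0,"y":1,"z":0,"wx":0,"wy":0,"wz":0,"jaw":30},{"x":0,"y":1,"z":0,"wx":0,"wy":0,"wz":0,"jaw":30},{"x":0,"y":1,"z":0,"wx":0,"wy":0,"wz":0,"jaw":30},{"x":0,"y":1,"z":0,"wx":0,"wy":0,"wz":0,"jaw":30},{"x":0,"y":1,"z":0,"wx":0,"wy":0,"wz":0,"jaw":30},{"x":0,"y":1,"z":0,"wx":0,"wy":0,"wz":0,"jaw":30},{"x":0,"y":1,"z":0,"wx":0,"wy":0,"wz":0,"jaw":30}]'

```text
time_s: 16.62
ee_pos: [0.5066, 0.1759, 0.1332]
eef_rot: [-3.141, -0.002, -3.118]
force: [0.2, -0.2, -1.3]
grip_width: 0.0449
```

Call:
carry_out --deltas '[{"x":0,"y":1,"z":0,"wx":0,"wy":0,"wz":0,"jaw":30},{"x":0,"y":1,"z":0,"wx":0,"wy":0,"wz":0,"jaw":30},{"x":0,"y":1,"z":0,"wx":0,"wy":0,"wz":0,"jaw":30},{"x":0,"y":1,"z":0,"wx":0,"wy":0,"wz":0,"jaw":30},{"x":0,"y":1,"z":0,"wx":0,"wy":0,"wz":0,"jaw":30},{"x":0,"y":1,"z":0,"wx":0,"wy":0,"wz":0,"jaw":30},{"x":0,"y":1,"z":0,"wx":0,"wy":0,"wz":0,"jaw":30},{"x":0,"y":1,"z":0,"wx":0,"wy":0,"wz":0,"jaw":30},{"x":0,"y":0.7,"z":0,"wx":0,"wy":0,"wz":0,"jaw":30},{"x":0,"y":0,"z":0,"wx":0,"wy":0,"wz":0,"jaw":30},{"x":0,"y":0,"z":0,"wx":0,"wy":0,"wz":0,"jaw":30}]'

```text
time_s: 17.53
ee_pos: [0.503, 0.3487, 0.1335]
eef_rot: [-3.141, -0.001, -3.117]
force: [0.3, -0.8, -1.4]
grip_width: 0.0443
```

```bash
python3 look.py w10
```

```text
17.53 [0.503  0.3487 0.1335] [-3.1407e+00 -1.3000e-03 -3.1171e+00] [ 0.55  0.5   1.41 -0.    1.23 -1.05]
```

View pics/w10.png

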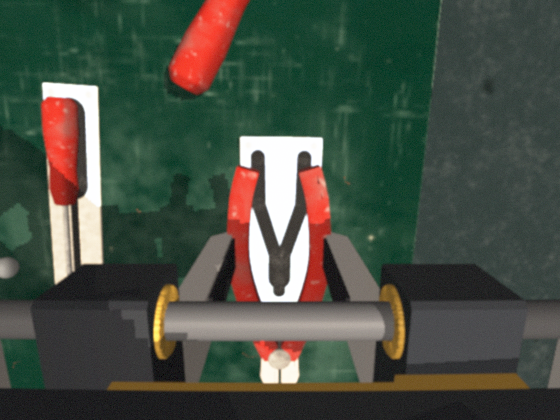

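```bash
python3 - <<'E'
from seg import *
im,p=load("w10")
cv2.imwrite("pics/crop10.png",cv2.resize(im[120:310,210:350],None,fx=4,fy=3.1,interpolation=cv2.INTER_CUBIC)[:590])
a=ray("wrist",[[240.5,137.5],[322.5,137],[258,153],[304,153],[279.5,292]],.003,p); print(np.round(a,4))
E
```

```text
[[0.4515 0.3143]
 [0.4494 0.3842]
 [0.4643 0.3294]
 [0.4633 0.369 ]
 [0.5939 0.3512]]
```

View pics/crop10.png

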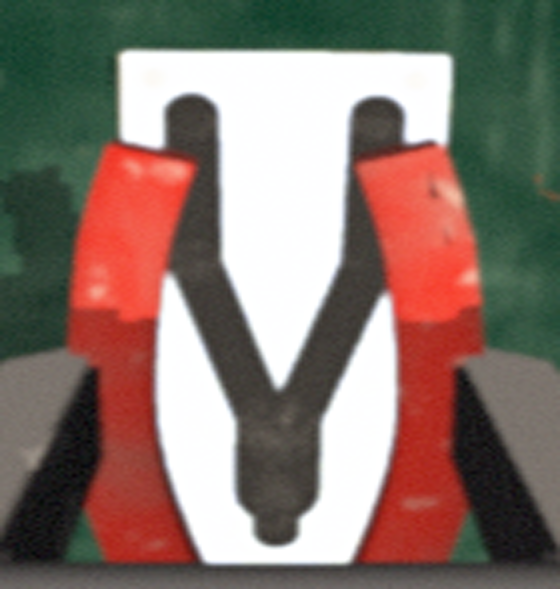

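Call:
carry_out --deltas '[{"x":-0.08,"y":0,"z":1,"wx":0,"wy":0,"wz":0.06,"jaw":30},{"x":0,"y":0,"z":1,"wx":0,"wy":0,"wz":0,"jaw":30},{"x":0,"y":0,"z":1,"wx":0,"wy":0,"wz":0,"jaw":30},{"x":0,"y":0,"z":1,"wx":0,"wy":0,"wz":0,"jaw":30},{"x":0,"y":0,"z":1,"wx":0,"wy":0,"wz":0,"jaw":30},{"x":0,"y":0,"z":0.6,"wx":0,"wy":0,"wz":0,"jaw":30},{"x":0,"y":0,"z":0.3,"wx":0,"wy":0,"wz":0,"jaw":30},{"x":0,"y":0,"z":0.3,"wx":0,"wy":0,"wz":0,"jaw":30},{"x":0,"y":0,"z":0,"wx":0,"wy":0,"wz":0,"jaw":30},{"x":0,"y":0,"z":0,"wx":0,"wy":0,"wz":0,"jaw":30}]'

```text
time_s: 18.42
ee_pos: [0.5057, 0.3487, 0.0111]
eef_rot: [3.141, 0.001, -3.123]
force: [-0.3, 0.0, -1.0]
grip_width: 0.0449
```

Another 3 mm down, then release, lift and look.

Call:
carry_out --deltas '[{"x":0,"y":0,"z":0.15,"wx":0,"wy":0,"wz":0,"jaw":30},{"x":0,"y":0,"z":0,"wx":0,"wy":0,"wz":0,"jaw":30},{"x":0,"y":0,"z":0,"wx":0,"wy":0,"wz":0,"jaw":50},{"x":0,"y":0,"z":0,"wx":0,"wy":0,"wz":0,"jaw":55},{"x":0,"y":0,"z":0,"wx":0,"wy":0,"wz":0,"jaw":65},{"x":0,"y":0,"z":0,"wx":0,"wy":0,"wz":0,"jaw":75},{"x":0,"y":0,"z":0,"wx":0,"wy":0,"wz":0,"jaw":75},{"x":0,"y":0,"z":0,"wx":0,"wy":0,"wz":0,"jaw":75},{"x":0,"y":0,"z":-0.5,"wx":0,"wy":0,"wz":0,"jaw":75},{"x":0,"y":0,"z":-1,"wx":0,"wy":0,"wz":0,"jaw":75},{"x":0,"y":0,"z":-1,"wx":0,"wy":0,"wz":0,"jaw":75},{"x":0,"y":0,"z":-1,"wx":0,"wy":0,"wz":0,"jaw":75}]'

```text
time_s: 19.42
ee_pos: [0.5053, 0.3486, 0.079]
eef_rot: [3.142, 0.0, -3.123]
force: [-1.3, 0.6, 0.6]
grip_width: 0.0706
```

Call:
carry_out --deltas '[{"x":-0.5,"y":-1,"z":-1,"wx":0,"wy":0,"wz":0.17,"jaw":100},{"x":-0.5,"y":-1,"z":-1,"wx":0,"wy":0,"wz":0,"jaw":100},{"x":-0.5,"y":-1,"z":-1,"wx":0,"wy":0,"wz":0,"jaw":100},{"x":-0.5,"y":-1,"z":-1,"wx":0,"wy":0,"wz":0,"jaw":100},{"x":-0.5,"y":-1,"z":-1,"wx":0,"wy":0,"wz":0,"jaw":100},{"x":0,"y":-0.2,"z":-1,"wx":0,"wy":0,"wz":0,"jaw":100},{"x":0,"y":0,"z":-1,"wx":0,"wy":0,"wz":0,"jaw":100},{"x":0,"y":0,"z":-1,"wx":0,"wy":0,"wz":0,"jaw":100},{"x":0,"y":0,"z":-0.5,"wx":0,"wy":0,"wz":0,"jaw":100},{"x":0,"y":0,"z":0,"wx":0,"wy":0,"wz":0,"jaw":100},{"x":0,"y":0,"z":0,"wx":0,"wy":0,"wz":0,"jaw":100}]'

```text
time_s: 20.33
ee_pos: [0.5559, 0.2451, 0.2472]
eef_rot: [3.142, 0.0, -3.136]
force: [0.2, -0.2, 0.0]
grip_width: 0.0942
```

```bash
python3 look.py w11 screwdriver_grip cutter_grip; python3 - <<'E'
from seg import *
im,p=load("w11")
cv2.imwrite("pics/crop11.png",cv2.resize(im[40:240,150:400],None,fx=3,fy=3,interpolation=cv2.INTER_CUBIC))
E
```

```text
20.33 [0.5559 0.2451 0.2472] [ 3.1416e+00  1.0000e-04 -3.1364e+00] [ 0.35  0.4   1.28 -0.    1.45 -1.22]
screwdriver_grip [(np.float64(0.58), [100.0, 211.0], [0.4674, 0.169])]
cutter_grip []
```

View pics/crop11.png

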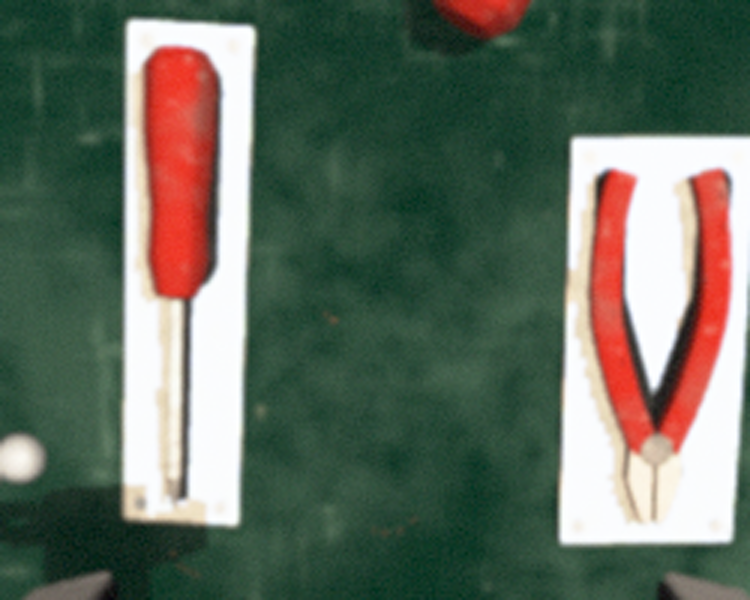

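```bash
python3 - <<'E'
from seg import *
im,p=load("w7")
q=np.array([(50,147),(154,149),(158,496),(63,495)])/2.4+[130,20]
a=ray("wrist",q,.003,p);print(np.round(a,4)); r=cv2.minAreaRect((a*1000).astype(np.float32)); print(a.mean(0),r)
d=(a[2]+a[3]-a[0]-a[1]);print(np.arctan2(d[1],d[0]))
o=np.array([(102,167),(105,474)])/2.4+[130,20]; b=ray("wrist",o,.003,p); print(b,b.mean(0),np.arctan2(*(b[1]-b[0])[::-1]))
q=np.array([(577,84),(725,95),(675,460),(540,453)])/2.4+[130,20]
a=ray("wrist",q,.003,p);print("hammer tile",a.mean(0)); d=(a[2]+a[3]-a[0]-a[1]);print(np.arctan2(d[1],d[0]))
im,p=load("w11")
q=np.array([(126,18),(255,24),(240,525),(122,519)])/3+[150,40]; a=ray("wrist",q,.003,p);print("sd tile",a.mean(0)); d=(a[2]+a[3]-a[0]-a[1]);print(np.arctan2(d[1],d[0]))
b=ray("wrist",np.array([(180,46),(180,500)])/3+[150,40],.016,p);print("sd",b,b.mean(0),np.arctan2(*(b[1]-b[0])[::-1]))
q=np.array([(571,136),(754,138),(732,543),(560,543)])/3+[150,40]; a=ray("wrist",q,.003,p);print("cut tile",a.mean(0)); d=(a[2]+a[3]-a[0]-a[1]);print(np.arctan2(d[1],d[0]))
b=ray("wrist",np.array([(663,168),(650,522)])/3+[150,40],.010,p);print("cut",b,b.mean(0),np.arctan2(*(b[1]-b[0])[::-1]))
E
```

```text
[[ 0.4402 -0.411 ]
 [ 0.4414 -0.3581]
 [ 0.6242 -0.3651]
 [ 0.6238 -0.4178]]
[ 0.53239863 -0.38796729] ((532.579833984375, -387.9305419921875), (52.893978118896484, 184.4846649169922), 87.86566925048828)
-0.03772578530331439
[[ 0.4500533  -0.38503702]
 [ 0.61170813 -0.3936422 ]] [ 0.53088071 -0.38933961] -0.05318159698314851
hammer tile [ 0.50695814 -0.11296678]
-0.05238035872084612
sd tile [0.50567048 0.16646889]
-0.05384892151891641
sd [[0.42111182 0.169809  ]
 [0.58884338 0.16381546]] [0.5049776  0.16681223] -0.03571775159524413
cut tile [0.52957441 0.34984422]
0.019015730956000076
cut [[0.4619332  0.34740113]
 [0.59828842 0.35061524]] [0.53011081 0.34900818] 0.02356723465817171
```

Call:
carry_out --deltas '[{"x":0.12,"y":-0.9,"z":0,"wx":0,"wy":0,"wz":0,"jaw":40},{"x":0.12,"y":-1,"z":0,"wx":0,"wy":0,"wz":0,"jaw":40},{"x":0.12,"y":-1,"z":0,"wx":0,"wy":0,"wz":0,"jaw":40},{"x":0.12,"y":-1,"z":0,"wx":0,"wy":0,"wz":0,"jaw":40},{"x":0.12,"y":-1,"z":0,"wx":0,"wy":0,"wz":0,"jaw":40},{"x":0.12,"y":-1,"z":0,"wx":0,"wy":0,"wz":0,"jaw":40},{"x":0.12,"y":-1,"z":0,"wx":0,"wy":0,"wz":0,"jaw":40},{"x":0.12,"y":-1,"z":0,"wx":0,"wy":0,"wz":0,"jaw":40},{"x":0.12,"y":-1,"z":0,"wx":0,"wy":0,"wz":0,"jaw":40},{"x":0.12,"y":-1,"z":0,"wx":0,"wy":0,"wz":0,"jaw":40},{"x":0.12,"y":-1,"z":0,"wx":0,"wy":0,"wz":0,"jaw":40},{"x":0.12,"y":-1,"z":0,"wx":0,"wy":0,"wz":0,"jaw":40}]'

```text
time_s: 21.48
ee_pos: [0.528, 0.006, 0.2465]
eef_rot: [3.141, -0.001, -3.136]
force: [0.4, 0.9, -0.3]
grip_width: 0.0378
```

Call:
carry_out --deltas '[{"x":0.12,"y":-1,"z":0,"wx":0,"wy":0,"wz":0,"jaw":40},{"x":0.12,"y":-1,"z":0,"wx":0,"wy":0,"wz":0,"jaw":40},{"x":0.12,"y":-1,"z":0,"wx":0,"wy":0,"wz":0,"jaw":40},{"x":0.12,"y":-1,"z":0.9,"wx":0,"wy":0,"wz":0,"jaw":40},{"x":0.12,"y":-1,"z":0.9,"wx":0,"wy":0,"wz":0,"jaw":40},{"x":0.12,"y":-1,"z":0.9,"wx":0,"wy":0,"wz":0,"jaw":40},{"x":0.12,"y":-1,"z":0.9,"wx":0,"wy":0,"wz":0,"jaw":40},{"x":0.12,"y":-1,"z":0.9,"wx":0,"wy":0,"wz":0,"jaw":40},{"x":0.12,"y":-1,"z":0.9,"wx":0,"wy":0,"wz":0,"jaw":40},{"x":0.12,"y":-1,"z":0.9,"wx":0,"wy":0,"wz":0,"jaw":40},{"x":0,"y":-0.5,"z":0.9,"wx":0,"wy":0,"wz":0.67,"jaw":40},{"x":0,"y":0,"z":0,"wx":0,"wy":0,"wz":0.67,"jaw":40}]'

```text
time_s: 22.48
ee_pos: [0.5034, -0.2042, 0.0991]
eef_rot: [3.14, -0.006, 3.035]
force: [-0.9, -0.2, -0.3]
grip_width: 0.0375
```

Call:
carry_out --deltas '[{"x":0,"y":0,"z":0,"wx":0,"wy":0,"wz":0,"jaw":40},{"x":0,"y":0,"z":0,"wx":0,"wy":0,"wz":0,"jaw":40}]'

```text
time_s: 22.65
ee_pos: [0.5053, -0.2031, 0.103]
eef_rot: [3.141, -0.001, 3.041]
force: [0.4, 0.7, 0.3]
grip_width: 0.0377
```

```bash
python3 look.py w12; python3 - <<'E'
from ax import *
m=axis("w12","notgreen",(280,190),.005,.163,.02)
for x0 in m[::20]: print(np.round([x0[0],(x0[1]+x0[2])/2,x0[2]-x0[1]],4))
E
```

```text
22.65 [ 0.5053 -0.2031  0.103 ] [ 3.1413e+00 -9.0000e-04  3.0410e+00] [-0.45  0.39  1.65  0.    1.1  -1.92]
rect [ 0.5576 -0.2079] 1.4705 [312.3 532.4]
x range 0.409572115922737 0.7395721159227371
[ 0.4096 -0.1392  0.0125]
[ 0.4196 -0.1097  0.0755]
[ 0.4296 -0.1104  0.075 ]
[ 0.4396 -0.2419  0.338 ]
[ 0.4496 -0.2424  0.338 ]
[ 0.4596 -0.2434  0.338 ]
[ 0.4696 -0.2439  0.337 ]
[ 0.4796 -0.2514  0.352 ]
[ 0.4896 -0.2529  0.354 ]
[ 0.4996 -0.2549  0.356 ]
[ 0.5096 -0.2564  0.359 ]
[ 0.5196 -0.2584  0.361 ]
[ 0.5296 -0.2599  0.363 ]
[ 0.5396 -0.2619  0.365 ]
[ 0.5496 -0.2634  0.368 ]
[ 0.5596 -0.2652  0.3705]
[ 0.5696 -0.2567  0.3935]
[ 0.5796 -0.2527  0.4075]
[ 0.5896 -0.2487  0.4215]
[ 0.5996 -0.2354  0.454 ]
[ 0.6096 -0.2254  0.48  ]
[ 0.6196 -0.2194  0.498 ]
[ 0.6296 -0.2204  0.502 ]
[ 0.6396 -0.2214  0.506 ]
[ 0.6496 -0.2224  0.51  ]
[ 0.6596 -0.2237  0.5135]
[ 0.6696 -0.2247  0.5175]
[ 0.6796 -0.2257  0.5215]
[ 0.6896 -0.2027  0.4775]
[ 0.6996 -0.1409  0.356 ]
[ 0.7096 -0.0877  0.2515]
[ 0.7196 -0.0407  0.1595]
[0.7296 0.0018 0.0765]
[0.7396 0.0411 0.    ]
```

View pics/w12.png

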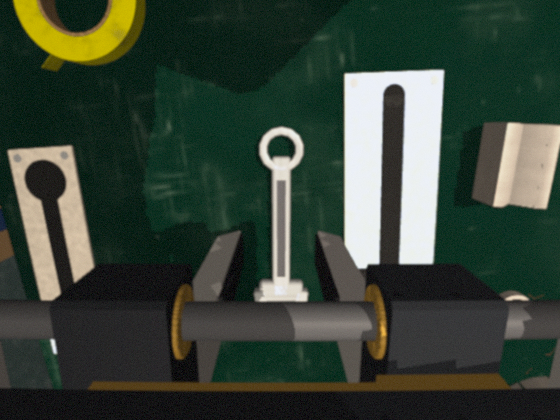

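Call:
carry_out --deltas '[{"x":0,"y":0,"z":1,"wx":0,"wy":0,"wz":0,"jaw":40},{"x":0,"y":0,"z":1,"wx":0,"wy":0,"wz":0,"jaw":40},{"x":0,"y":0,"z":1,"wx":0,"wy":0,"wz":0,"jaw":40},{"x":0,"y":0,"z":0.9,"wx":0,"wy":0,"wz":0,"jaw":40},{"x":0,"y":0,"z":0.6,"wx":0,"wy":0,"wz":0,"jaw":40},{"x":0,"y":0,"z":0.4,"wx":0,"wy":0,"wz":0,"jaw":40},{"x":0,"y":0,"z":0,"wx":0,"wy":0,"wz":0,"jaw":40},{"x":0,"y":0,"z":0,"wx":0,"wy":0,"wz":0,"jaw":40}]'

```text
time_s: 23.37
ee_pos: [0.5058, -0.2032, 0.0059]
eef_rot: [-3.141, 0.0, 3.04]
force: [0.0, -0.4, 0.4]
grip_width: 0.0378
```

Call:
carry_out --deltas '[{"x":0,"y":0,"z":0,"wx":0,"wy":0,"wz":0,"jaw":2},{"x":0,"y":0,"z":0,"wx":0,"wy":0,"wz":0,"jaw":2},{"x":0,"y":0,"z":0,"wx":0,"wy":0,"wz":0,"jaw":2},{"x":0,"y":0,"z":0,"wx":0,"wy":0,"wz":0,"jaw":2},{"x":0,"y":0,"z":0,"wx":0,"wy":0,"wz":0,"jaw":2},{"x":0,"y":0,"z":0,"wx":0,"wy":0,"wz":0,"jaw":2}]' --squeeze 40

```text
time_s: 23.87
ee_pos: [0.5057, -0.2033, 0.0059]
eef_rot: [-3.141, 0.001, 3.04]
force: [-0.7, 2.6, 5.3]
grip_width: 0.0134
```

Call:
carry_out --deltas '[{"x":0,"y":0,"z":-0.5,"wx":0,"wy":0,"wz":0,"jaw":2},{"x":0,"y":0,"z":-1,"wx":0,"wy":0,"wz":0,"jaw":2},{"x":0,"y":0,"z":-1,"wx":0,"wy":0,"wz":0,"jaw":2},{"x":0,"y":0,"z":-1,"wx":0,"wy":0,"wz":0,"jaw":2},{"x":0,"y":0,"z":-1,"wx":0,"wy":0,"wz":0,"jaw":2},{"x":0,"y":0,"z":-1,"wx":0,"wy":0,"wz":0,"jaw":2},{"x":0,"y":0,"z":0,"wx":0,"wy":0,"wz":0,"jaw":2},{"x":0,"y":0,"z":0,"wx":0,"wy":0,"wz":0,"jaw":2}]'

```text
time_s: 24.53
ee_pos: [0.5057, -0.2034, 0.1161]
eef_rot: [-3.141, 0.001, 3.039]
force: [0.3, 0.5, -0.8]
grip_width: 0.0132
```

```bash
python3 look.py w13
```

```text
24.53 [ 0.5057 -0.2034  0.1161] [-3.1410e+00  1.5000e-03  3.0393e+00] [-0.45  0.38  1.64 -0.    1.13 -1.92]
```

View pics/w13.png

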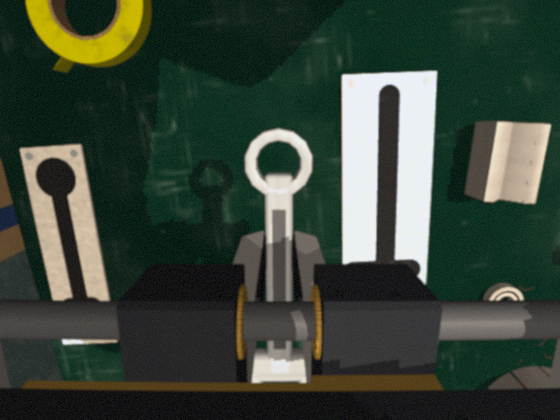

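Call:
carry_out --deltas '[{"x":-0.14,"y":-1,"z":0,"wx":0,"wy":0,"wz":0,"jaw":2},{"x":-0.14,"y":-1,"z":0,"wx":0,"wy":0,"wz":0,"jaw":2},{"x":-0.14,"y":-1,"z":0,"wx":0,"wy":0,"wz":0,"jaw":2},{"x":-0.14,"y":-1,"z":0,"wx":0,"wy":0,"wz":0,"jaw":2},{"x":-0.14,"y":-1,"z":0,"wx":0,"wy":0,"wz":0,"jaw":2},{"x":-0.14,"y":-1,"z":0,"wx":0,"wy":0,"wz":0,"jaw":2},{"x":-0.14,"y":-1,"z":0,"wx":0,"wy":0,"wz":0,"jaw":2},{"x":-0.14,"y":-1,"z":0,"wx":0,"wy":0,"wz":0,"jaw":2},{"x":-0.13,"y":-1,"z":0,"wx":0,"wy":0,"wz":0,"jaw":2},{"x":0,"y":-0.18,"z":0,"wx":0,"wy":0,"wz":-0.74,"jaw":2},{"x":0,"y":0,"z":0,"wx":0,"wy":0,"wz":0,"jaw":2},{"x":0,"y":0,"z":0,"wx":0,"wy":0,"wz":0,"jaw":2}]'

```text
time_s: 25.58
ee_pos: [0.5111, -0.388, 0.1138]
eef_rot: [3.14, -0.002, 3.097]
force: [1.0, -0.2, -0.6]
grip_width: 0.013
```

```bash
python3 look.py w14;python3 - <<'E'
from seg import *
im,p=load("w14")
cv2.imwrite("pics/crop14.png",cv2.resize(im[100:380,200:360],None,fx=4,fy=2.1,interpolation=cv2.INTER_CUBIC)[:590])
E
```

```text
25.58 [ 0.5111 -0.388   0.1138] [ 3.1400e+00 -1.9000e-03  3.0969e+00] [-0.71  0.59  1.33  0.    1.23 -2.23]
```

View pics/w14.png

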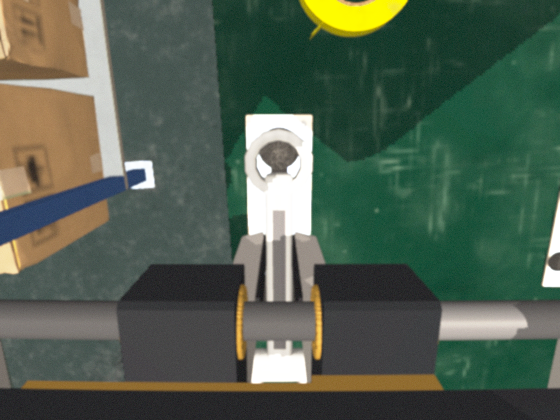

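View pics/crop14.png

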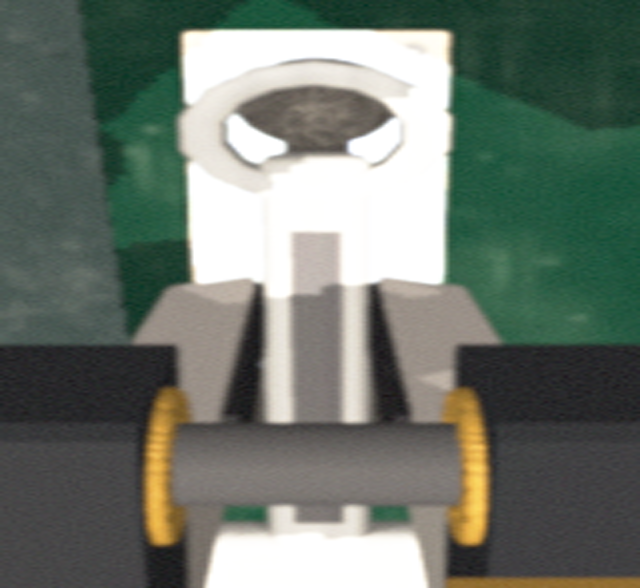

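```bash
python3 - <<'E'
from seg import *
im,p=load("w14")
a=ray("wrist",[[245.5,114.3],[313,114.3],[247.5,233],[312,233]],.003,p); print(np.round(a,4))
t=(a[0]+a[1])/2; b=(a[2]+a[3])/2; y=np.arctan2(*(b-t)[::-1]); print(y, np.arctan2(*(a[2]-a[0])[::-1]),np.arctan2(*(a[3]-a[1])[::-1])); e=a[1]-a[0]; print("edge yaw",np.arctan2(-e[0],e[1]))
print("centre",t+.091*np.array([np.cos(y),np.sin(y)]),"at x=.511:",t+(b-t)*(.511-t[0])/(b-t)[0])
E
```

```text
[[ 0.4389 -0.4112]
 [ 0.4412 -0.3581]
 [ 0.5364 -0.4158]
 [ 0.5389 -0.3612]]
-0.03968982021127015 -0.047338614474494174 -0.032043430741664464
edge yaw -0.04431634335207894
centre [ 0.5309838  -0.38825534] at x=.511: [ 0.511      -0.38746177]
```

Call:
carry_out --deltas '[{"x":-0.05,"y":0,"z":1,"wx":0,"wy":0,"wz":0,"jaw":2},{"x":0,"y":0,"z":1,"wx":0,"wy":0,"wz":0,"jaw":2},{"x":0,"y":0,"z":1,"wx":0,"wy":0,"wz":0,"jaw":2},{"x":0,"y":0,"z":1,"wx":0,"wy":0,"wz":0,"jaw":2},{"x":0,"y":0,"z":0.6,"wx":0,"wy":0,"wz":0,"jaw":2},{"x":0,"y":0,"z":0.4,"wx":0,"wy":0,"wz":0,"jaw":2},{"x":0,"y":0,"z":0.2,"wx":0,"wy":0,"wz":0,"jaw":2},{"x":0,"y":0,"z":0,"wx":0,"wy":0,"wz":0,"jaw":2},{"x":0,"y":0,"z":0,"wx":0,"wy":0,"wz":0,"jaw":2}]'

```text
time_s: 26.38
ee_pos: [0.513, -0.3887, 0.0123]
eef_rot: [-3.141, 0.001, 3.098]
force: [0.1, 0.3, -0.8]
grip_width: 0.0134
```

Call:
carry_out --deltas '[{"x":0.04,"y":0,"z":0.15,"wx":0,"wy":0,"wz":0,"jaw":2},{"x":0,"y":0,"z":0,"wx":0,"wy":0,"wz":0,"jaw":2},{"x":0,"y":0,"z":0,"wx":0,"wy":0,"wz":0,"jaw":16},{"x":0,"y":0,"z":0,"wx":0,"wy":0,"wz":0,"jaw":20},{"x":0,"y":0,"z":0,"wx":0,"wy":0,"wz":0,"jaw":30},{"x":0,"y":0,"z":0,"wx":0,"wy":0,"wz":0,"jaw":35},{"x":0,"y":0,"z":0,"wx":0,"wy":0,"wz":0,"jaw":35},{"x":0,"y":0,"z":0,"wx":0,"wy":0,"wz":0,"jaw":35},{"x":0,"y":0,"z":-0.5,"wx":0,"wy":0,"wz":0,"jaw":35},{"x":0,"y":0,"z":-1,"wx":0,"wy":0,"wz":0,"jaw":35},{"x":0,"y":0,"z":-1,"wx":0,"wy":0,"wz":0,"jaw":35},{"x":0,"y":0,"z":-1,"wx":0,"wy":0,"wz":0,"jaw":35}]'

```text
time_s: 27.38
ee_pos: [0.5118, -0.3884, 0.0801]
eef_rot: [-3.141, 0.0, 3.099]
force: [0.7, -0.6, -0.4]
grip_width: 0.0327
```

Call:
carry_out --deltas '[{"x":-0.4,"y":1,"z":-1,"wx":0,"wy":0,"wz":-0.5,"jaw":100},{"x":-0.4,"y":1,"z":-1,"wx":0,"wy":0,"wz":0,"jaw":100},{"x":-0.4,"y":1,"z":-1,"wx":0,"wy":0,"wz":0,"jaw":100},{"x":-0.4,"y":1,"z":-1,"wx":0,"wy":0,"wz":0,"jaw":100},{"x":-0.4,"y":1,"z":-1,"wx":0,"wy":0,"wz":0,"jaw":100},{"x":0,"y":1,"z":-1,"wx":0,"wy":0,"wz":0,"jaw":100},{"x":0,"y":1,"z":-1,"wx":0,"wy":0,"wz":0,"jaw":100},{"x":0,"y":1,"z":-1,"wx":0,"wy":0,"wz":0,"jaw":100},{"x":0,"y":1,"z":0,"wx":0,"wy":0,"wz":0,"jaw":100},{"x":0,"y":1,"z":0,"wx":0,"wy":0,"wz":0,"jaw":100},{"x":0,"y":0,"z":0,"wx":0,"wy":0,"wz":0,"jaw":100},{"x":0,"y":0,"z":0,"wx":0,"wy":0,"wz":0,"jaw":100}]'

```text
time_s: 28.38
ee_pos: [0.5533, -0.1884, 0.2393]
eef_rot: [-3.141, 0.001, 3.14]
force: [0.3, -0.9, -0.2]
grip_width: 0.0939
```

```bash
python3 look.py w15;python3 - <<'E'
from seg import *
im,p=load("w15")
cv2.imwrite("pics/crop15.png",cv2.resize(im[30:260,60:400],None,fx=2.35,fy=2.5,interpolation=cv2.INTER_CUBIC)[:590])
E
```

```text
28.38 [ 0.5533 -0.1884  0.2393] [-3.1412e+00  8.0000e-04  3.1400e+00] [-0.39  0.35  1.37 -0.    1.42 -1.96]
```

View pics/crop15.png

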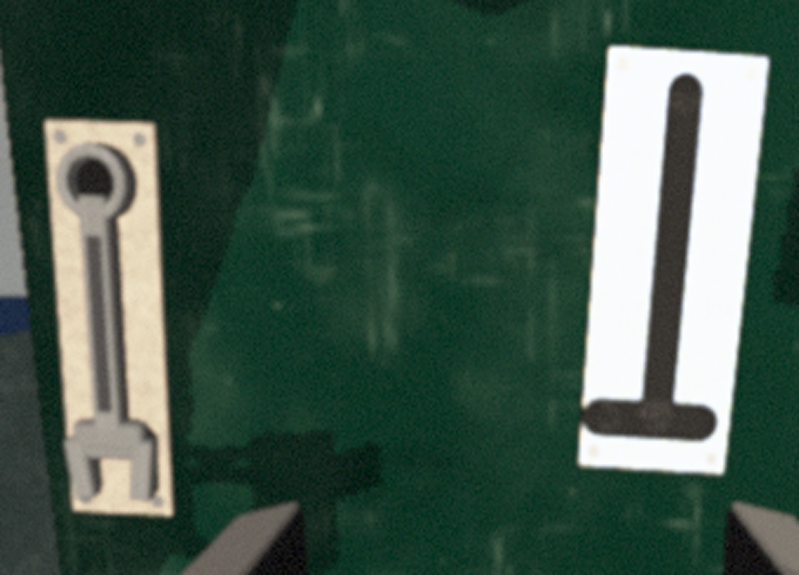

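```bash
python3 - <<'E'
from seg import *
im,p=load("w6")
q=np.array([(122,66),(141,430),(153,458),(152,485)])/3+[320,40]
a=ray("wrist",q,.012,p); print(np.round(a,4)); d=a[1]-a[0]; y=np.arctan2(d[1],d[0]); print(y, a[0]+.1075*np.array([np.cos(y),np.sin(y)]))
m=comp(mask(im,"notgreen"),(365,130),close=3); c=cont(m); cc=cv2.cvtColor(m*255,cv2.COLOR_GRAY2BGR)
w=ray("wrist",c,.012,p)
for x in np.arange(.44,.64,.01):
    s=w[abs(w[:,0]-x)<.0012]; 
    if len(s): print(round(x,3),round((s[:,1].min()+s[:,1].max())/2,4),round(np.ptp(s[:,1]),4))
print(w[:,0].min(),w[:,0].max())
im,p=load("w15")
q=np.array([(608,45),(769,57),(725,475),(579,467)])/[2.35,2.5]+[60,30]
a=ray("wrist",q,.003,p);print("hammer tile",a.mean(0)); d=(a[2]+a[3]-a[0]-a[1]);print(np.arctan2(d[1],d[0]))
o=np.array([(685,73),(657,420)])/[2.35,2.5]+[60,30]; b=ray("wrist",o,.003,p); print(b,np.arctan2(*(b[1]-b[0])[::-1]))
E
```

```text
[[0.4202 0.0629]
 [0.5649 0.0772]
 [0.5769 0.0829]
 [0.5886 0.0831]]
0.09903078751940537 [0.52717896 0.07348713]
0.44 0.0641 0.0215
0.45 0.0651 0.0228
0.46 0.0662 0.0217
0.47 0.0666 0.0218
0.48 0.0683 0.0219
0.49 0.0687 0.022
0.5 0.0698 0.0208
0.51 0.0709 0.0198
0.52 0.0719 0.0186
0.53 0.073 0.0175
0.54 0.0741 0.0188
0.55 0.0752 0.0177
0.56 0.0757 0.0177
0.57 0.075 0.0712
0.58 0.0742 0.0689
0.59 0.0477 0.0051
0.4190898795914523 0.5888805316529143
hammer tile [ 0.50702282 -0.11314066]
-0.05525952108437984
[[ 0.42145426 -0.10926541]
 [ 0.57662026 -0.11683167]] -0.04872373620530973
```

Call:
carry_out --deltas '[{"x":0.1,"y":1,"z":0,"wx":0,"wy":0,"wz":0,"jaw":40},{"x":0.1,"y":1,"z":0,"wx":0,"wy":0,"wz":0,"jaw":40},{"x":0.1,"y":1,"z":0,"wx":0,"wy":0,"wz":0,"jaw":40},{"x":0.1,"y":1,"z":0,"wx":0,"wy":0,"wz":0,"jaw":40},{"x":0.1,"y":1,"z":0,"wx":0,"wy":0,"wz":0,"jaw":40},{"x":0.1,"y":1,"z":0,"wx":0,"wy":0,"wz":0,"jaw":40},{"x":0.1,"y":1,"z":0,"wx":0,"wy":0,"wz":0,"jaw":40},{"x":0.1,"y":1,"z":0,"wx":0,"wy":0,"wz":0,"jaw":40},{"x":0.1,"y":1,"z":0.5,"wx":0,"wy":0,"wz":0,"jaw":40},{"x":0.1,"y":1,"z":0.5,"wx":0,"wy":0,"wz":0,"jaw":40},{"x":0.1,"y":1,"z":1,"wx":0,"wy":0,"wz":0,"jaw":40},{"x":0.1,"y":1,"z":1,"wx":0,"wy":0,"wz":0,"jaw":40}]'

```text
time_s: 29.43
ee_pos: [0.5303, 0.051, 0.1782]
eef_rot: [-3.141, 0.001, 3.137]
force: [1.0, -1.4, -1.1]
grip_width: 0.0377
```

Call:
carry_out --deltas '[{"x":0,"y":1,"z":1,"wx":0,"wy":0,"wz":-0.66,"jaw":40},{"x":0,"y":0,"z":1,"wx":0,"wy":0,"wz":-0.66,"jaw":40},{"x":0,"y":0,"z":1,"wx":0,"wy":0,"wz":0,"jaw":40},{"x":0,"y":0,"z":1,"wx":0,"wy":0,"wz":0,"jaw":40},{"x":0,"y":0,"z":0,"wx":0,"wy":0,"wz":0,"jaw":40},{"x":0,"y":0,"z":0,"wx":0,"wy":0,"wz":0,"jaw":40}]'

```text
time_s: 29.93
ee_pos: [0.53, 0.0704, 0.0983]
eef_rot: [-3.142, -0.002, -3.04]
force: [-0.4, 0.6, 0.2]
grip_width: 0.0375
```

```bash
python3 look.py w16;python3 - <<'E'
from seg import *
im,p=load("w16")
cv2.imwrite("pics/crop16.png",cv2.resize(im,None,fx=1.4,fy=1.4,interpolation=cv2.INTER_CUBIC)[:590])
E
```

```text
29.93 [0.53   0.0704 0.0983] [-3.1416e+00 -1.6000e-03 -3.0399e+00] [ 0.06  0.38  1.68 -0.    1.08 -1.61]
```

View pics/crop16.png

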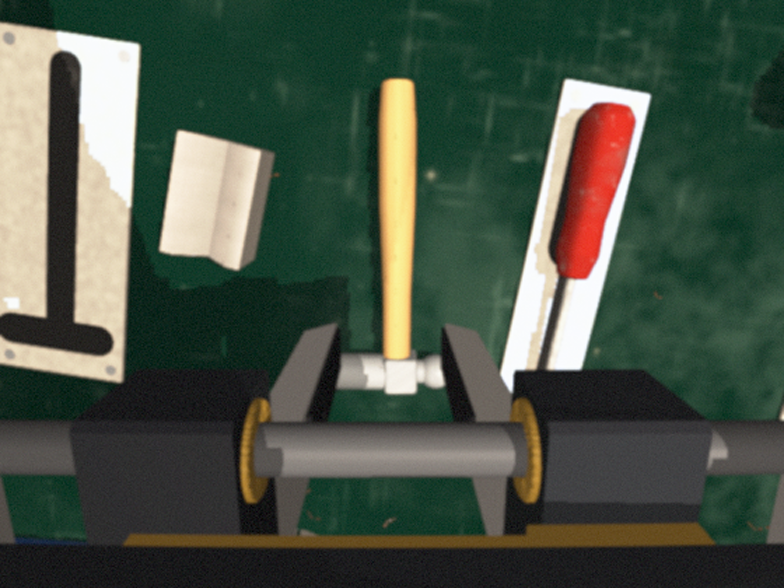

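```bash
python3 - <<'E'
from seg import *
im,p=load("w16")
print(proj("wrist",[[.53,.0704,.01],[.53,.0704,.1]],p)*1.4)
q=np.array([(398,79),(398,352),(401,374),(400,393)])/1.4
a=ray("wrist",q,.012,p);print(np.round(a,4)); d=a[1]-a[0]; y=np.arctan2(d[1],d[0]); print(y,a[0]+.1075*np.array([np.cos(y),np.sin(y)]))
E
```

```text
[[390.88659737 292.38636594]
 [391.10533537 348.90848701]]
[[0.4202 0.0627]
 [0.5633 0.0778]
 [0.5763 0.0809]
 [0.588  0.0816]]
0.10534753350058039 [0.5271235  0.07400289]
```

Call:
carry_out --deltas '[{"x":0.05,"y":0.12,"z":1,"wx":0,"wy":0,"wz":0,"jaw":40},{"x":0,"y":0,"z":1,"wx":0,"wy":0,"wz":0,"jaw":40},{"x":0,"y":0,"z":1,"wx":0,"wy":0,"wz":0,"jaw":40},{"x":0,"y":0,"z":0.8,"wx":0,"wy":0,"wz":0,"jaw":40},{"x":0,"y":0,"z":0.5,"wx":0,"wy":0,"wz":0,"jaw":40},{"x":0,"y":0,"z":0.4,"wx":0,"wy":0,"wz":0,"jaw":40},{"x":0,"y":0,"z":0,"wx":0,"wy":0,"wz":0,"jaw":40},{"x":0,"y":0,"z":0,"wx":0,"wy":0,"wz":0,"jaw":40}]'

```text
time_s: 30.65
ee_pos: [0.5293, 0.0734, 0.0052]
eef_rot: [-3.142, 0.001, -3.039]
force: [0.0, -1.3, 0.2]
grip_width: 0.0375
```

Call:
carry_out --deltas '[{"x":0,"y":0,"z":0,"wx":0,"wy":0,"wz":0,"jaw":2},{"x":0,"y":0,"z":0,"wx":0,"wy":0,"wz":0,"jaw":2},{"x":0,"y":0,"z":0,"wx":0,"wy":0,"wz":0,"jaw":2},{"x":0,"y":0,"z":0,"wx":0,"wy":0,"wz":0,"jaw":2},{"x":0,"y":0,"z":0,"wx":0,"wy":0,"wz":0,"jaw":2},{"x":0,"y":0,"z":0,"wx":0,"wy":0,"wz":0,"jaw":2}]' --squeeze 40

```text
time_s: 31.15
ee_pos: [0.529, 0.0735, 0.0048]
eef_rot: [-3.142, 0.001, -3.039]
force: [-0.2, -0.2, 4.6]
grip_width: 0.0129
```

Call:
carry_out --deltas '[{"x":0,"y":0,"z":-0.5,"wx":0,"wy":0,"wz":0,"jaw":2},{"x":0,"y":0,"z":-1,"wx":0,"wy":0,"wz":0,"jaw":2},{"x":0,"y":0,"z":-1,"wx":0,"wy":0,"wz":0,"jaw":2},{"x":0,"y":0,"z":-1,"wx":0,"wy":0,"wz":0,"jaw":2},{"x":0,"y":0,"z":-1,"wx":0,"wy":0,"wz":0,"jaw":2},{"x":0,"y":0,"z":-1,"wx":0,"wy":0,"wz":0,"jaw":2},{"x":0,"y":0,"z":-0.5,"wx":0,"wy":0,"wz":0,"jaw":2},{"x":0,"y":0,"z":0,"wx":0,"wy":0,"wz":0,"jaw":2},{"x":0,"y":0,"z":0,"wx":0,"wy":0,"wz":0,"jaw":2}]'

```text
time_s: 31.9
ee_pos: [0.5286, 0.0734, 0.1242]
eef_rot: [3.142, -0.0, -3.039]
force: [0.6, -0.6, -2.3]
grip_width: 0.0127
```

```bash
python3 look.py w17
```

```text
31.9 [0.5286 0.0734 0.1242] [ 3.1416 -0.     -3.039 ] [ 0.07  0.35  1.66  0.    1.14 -1.6 ]
```

View pics/w17.png

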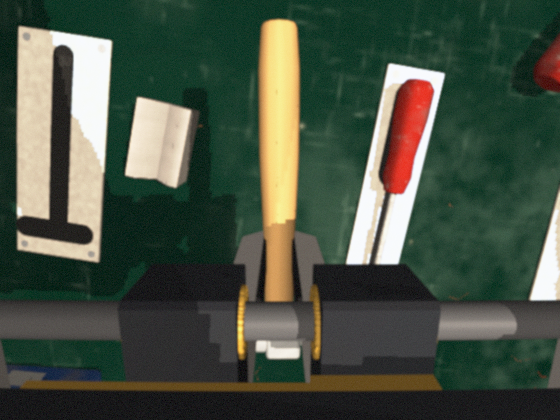

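Call:
carry_out --deltas '[{"x":0.09,"y":-0.9,"z":0,"wx":0,"wy":0,"wz":0,"jaw":2},{"x":0.09,"y":-0.9,"z":0,"wx":0,"wy":0,"wz":0,"jaw":2},{"x":0.09,"y":-0.95,"z":0,"wx":0,"wy":0,"wz":0,"jaw":2},{"x":0.09,"y":-0.95,"z":0,"wx":0,"wy":0,"wz":0,"jaw":2},{"x":0.08,"y":-0.95,"z":0,"wx":0,"wy":0,"wz":0,"jaw":2},{"x":0.08,"y":-0.95,"z":0,"wx":0,"wy":0,"wz":0,"jaw":2},{"x":0.08,"y":-0.95,"z":0,"wx":0,"wy":0,"wz":0,"jaw":2},{"x":0.08,"y":-0.95,"z":0,"wx":0,"wy":0,"wz":0,"jaw":2},{"x":0.08,"y":-0.95,"z":0,"wx":0,"wy":0,"wz":0,"jaw":2},{"x":0.08,"y":-0.92,"z":0,"wx":0,"wy":0,"wz":0,"jaw":2},{"x":0,"y":0,"z":0,"wx":0,"wy":0,"wz":0.97,"jaw":2},{"x":0,"y":0,"z":0,"wx":0,"wy":0,"wz":0.97,"jaw":2}]'

```text
time_s: 32.95
ee_pos: [0.5305, -0.1155, 0.1227]
eef_rot: [3.141, -0.003, 3.084]
force: [-0.5, 1.0, -2.3]
grip_width: 0.0127
```

Call:
carry_out --deltas '[{"x":0,"y":0,"z":0,"wx":0,"wy":0,"wz":0,"jaw":2},{"x":0,"y":0,"z":0,"wx":0,"wy":0,"wz":0,"jaw":2}]'

```text
time_s: 33.12
ee_pos: [0.5308, -0.1145, 0.1233]
eef_rot: [3.141, -0.002, 3.091]
force: [-1.0, 0.5, -1.9]
grip_width: 0.0124
```

```bash
python3 look.py w18;python3 - <<'E'
from seg import *
im,p=load("w18")
cv2.imwrite("pics/crop18.png",cv2.resize(im[0:390,150:410],None,fx=2.8,fy=1.5,interpolation=cv2.INTER_CUBIC)[:590])
E
```

```text
33.12 [ 0.5308 -0.1145  0.1233] [ 3.1412e+00 -1.9000e-03  3.0913e+00] [-0.28  0.37  1.63 -0.    1.14 -1.8 ]
```

View pics/crop18.png

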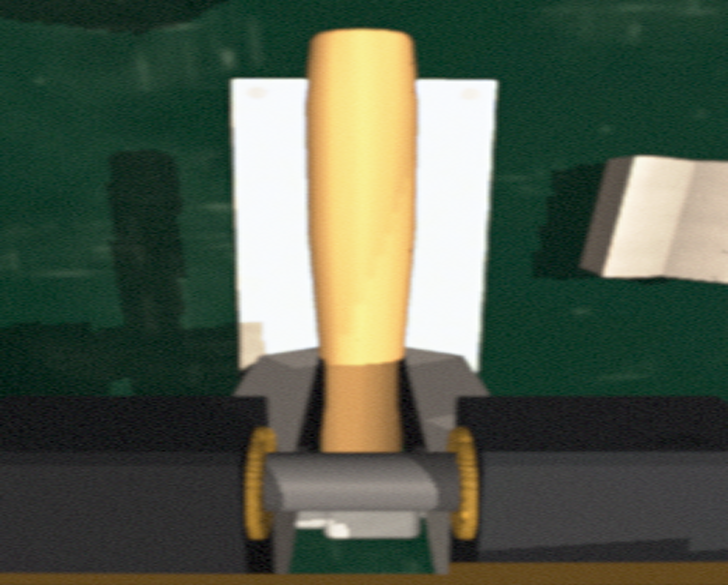

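```bash
python3 - <<'E'
from seg import *
im,p=load("w18")
q=np.array([(232,79),(497,80),(239,350),(482,350)])/[2.8,1.5]+[150,0]
a=ray("wrist",q,.003,p); print(np.round(a,4))
t=(a[0]+a[1])/2; b=(a[2]+a[3])/2; y=np.arctan2(*(b-t)[::-1]); e=a[1]-a[0]; print(y,"edge yaw",np.arctan2(-e[0],e[1]))
c=t+.094*np.array([np.cos(-.053),np.sin(-.053)]); print("centre",c,"grip",c+.025*np.array([np.cos(-.053),np.sin(-.053)]))
# handle end & axis at height of grip if level
h=np.array([(361,30),(362,340)])/[2.8,1.5]+[150,0]
print(ray("wrist",h,.1233-.0048+.012,p))
E
```

```text
[[ 0.4106 -0.145 ]
 [ 0.4148 -0.0707]
 [ 0.5587 -0.1543]
 [ 0.5625 -0.0784]]
-0.05753290513239808 edge yaw -0.05647275358725925
centre [ 0.50652364 -0.11282962] grip [ 0.53148853 -0.114154  ]
[[ 0.42134252 -0.10935674]
 [ 0.51689467 -0.1139391 ]]
```

Call:
carry_out --deltas '[{"x":-0.02,"y":0.02,"z":1,"wx":0,"wy":0,"wz":0.08,"jaw":2},{"x":0,"y":0,"z":1,"wx":0,"wy":0,"wz":0,"jaw":2},{"x":0,"y":0,"z":1,"wx":0,"wy":0,"wz":0,"jaw":2},{"x":0,"y":0,"z":1,"wx":0,"wy":0,"wz":0,"jaw":2},{"x":0,"y":0,"z":0.8,"wx":0,"wy":0,"wz":0,"jaw":2},{"x":0,"y":0,"z":0.5,"wx":0,"wy":0,"wz":0,"jaw":2},{"x":0,"y":0,"z":0.35,"wx":0,"wy":0,"wz":0,"jaw":2},{"x":0,"y":0,"z":0,"wx":0,"wy":0,"wz":0,"jaw":2},{"x":0,"y":0,"z":0,"wx":0,"wy":0,"wz":0,"jaw":2}]'

```text
time_s: 33.92
ee_pos: [0.5319, -0.1143, 0.0118]
eef_rot: [-3.142, 0.0, 3.083]
force: [-0.3, -0.2, -1.4]
grip_width: 0.0124
```

Call:
carry_out --deltas '[{"x":0.03,"y":0,"z":0.18,"wx":0,"wy":0,"wz":0,"jaw":2},{"x":0,"y":0,"z":0,"wx":0,"wy":0,"wz":0,"jaw":2},{"x":0,"y":0,"z":0,"wx":0,"wy":0,"wz":0,"jaw":16},{"x":0,"y":0,"z":0,"wx":0,"wy":0,"wz":0,"jaw":20},{"x":0,"y":0,"z":0,"wx":0,"wy":0,"wz":0,"jaw":30},{"x":0,"y":0,"z":0,"wx":0,"wy":0,"wz":0,"jaw":40},{"x":0,"y":0,"z":0,"wx":0,"wy":0,"wz":0,"jaw":40},{"x":0,"y":0,"z":0,"wx":0,"wy":0,"wz":0,"jaw":40},{"x":0,"y":0,"z":-0.5,"wx":0,"wy":0,"wz":0,"jaw":40},{"x":0,"y":0,"z":-1,"wx":0,"wy":0,"wz":0,"jaw":40},{"x":0,"y":0,"z":-1,"wx":0,"wy":0,"wz":0,"jaw":40},{"x":0,"y":0,"z":-1,"wx":0,"wy":0,"wz":0,"jaw":40}]'

```text
time_s: 34.92
ee_pos: [0.531, -0.1143, 0.0794]
eef_rot: [-3.142, 0.0, 3.083]
force: [0.4, 1.0, 0.8]
grip_width: 0.0375
```

Call:
carry_out --deltas '[{"x":-0.5,"y":1,"z":-1,"wx":0,"wy":0,"wz":-0.5,"jaw":40},{"x":-0.5,"y":1,"z":-1,"wx":0,"wy":0,"wz":0,"jaw":40},{"x":-0.5,"y":1,"z":-1,"wx":0,"wy":0,"wz":0,"jaw":40},{"x":0,"y":1,"z":-1,"wx":0,"wy":0,"wz":0,"jaw":100},{"x":0,"y":1,"z":-1,"wx":0,"wy":0,"wz":0,"jaw":100},{"x":0,"y":1,"z":-1,"wx":0,"wy":0,"wz":0,"jaw":100},{"x":0,"y":0,"z":-1,"wx":0,"wy":0,"wz":0,"jaw":100},{"x":0,"y":0,"z":-1,"wx":0,"wy":0,"wz":0,"jaw":100},{"x":0,"y":0,"z":-1,"wx":0,"wy":0,"wz":0,"jaw":100},{"x":0,"y":0,"z":-1,"wx":0,"wy":0,"wz":0,"jaw":100},{"x":0,"y":0,"z":0,"wx":0,"wy":0,"wz":0,"jaw":100},{"x":0,"y":0,"z":0,"wx":0,"wy":0,"wz":0,"jaw":100}]'

```text
time_s: 35.92
ee_pos: [0.5642, 0.0047, 0.279]
eef_rot: [-3.142, 0.002, 3.123]
force: [-0.1, -0.2, -0.5]
grip_width: 0.0925
```

```bash
python3 look.py w19; python3 - <<'E'
from seg import *
im,p=load("w19"); cv2.imwrite("pics/w19b.png",cv2.resize(im,None,fx=1.4,fy=1.4,interpolation=cv2.INTER_CUBIC))
cv2.imwrite("pics/top19.png",cv2.resize(ctrl.camera("top")[140:310,110:430],None,fx=2.5,fy=2.5,interpolation=cv2.INTER_CUBIC))
E
```

```text
35.92 [0.5642 0.0047 0.279 ] [-3.1415e+00  2.0000e-03  3.1226e+00] [-0.06  0.29  1.37  0.    1.48 -1.61]
```

View pics/w19b.png

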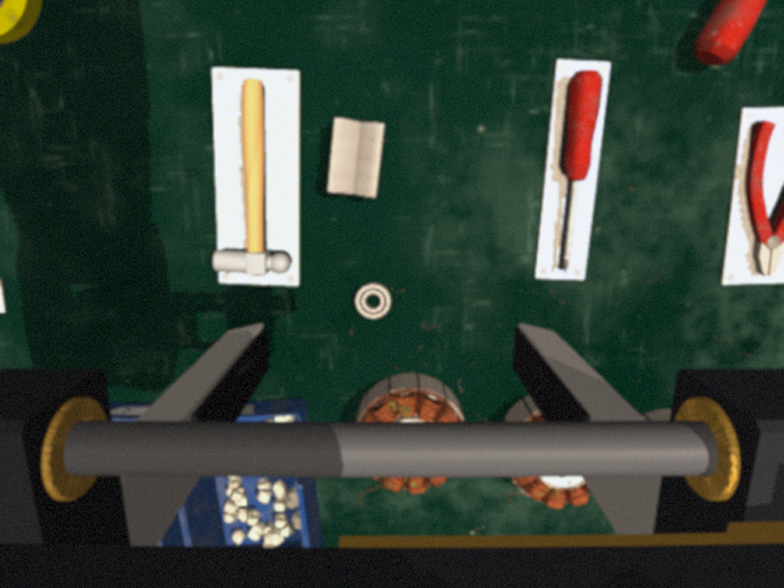

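View pics/top19.png

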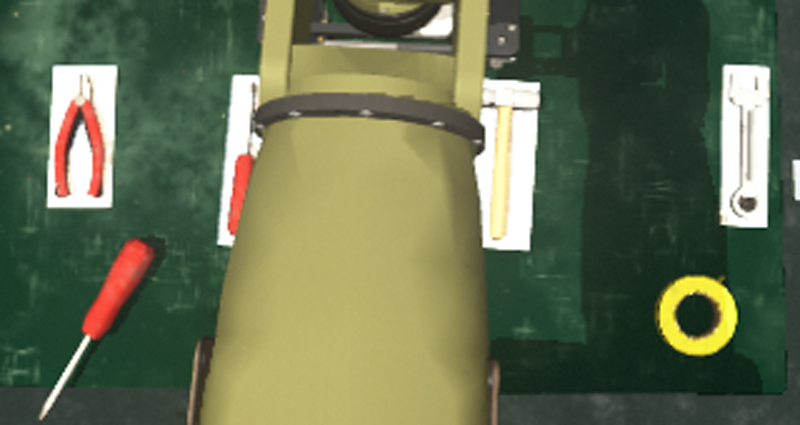

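```bash
python3 - <<'E'
from seg import *
im,p=load("w19")
q=np.array([(211,67),(300,70),(299,287),(219,284)])/1.4
a=ray("wrist",q,.003,p);c=a.mean(0); d=(a[2]+a[3]-a[0]-a[1]);y=np.arctan2(d[1],d[0]);print("tile",c,y)
b=ray("wrist",np.array([(253,80),(256,250),(256,262)])/1.4,.015,p); print(b,np.arctan2(*(b[1]-b[0])[::-1]))
u=np.array([np.cos(y),np.sin(y)]); n=np.array([-u[1],u[0]])
for v in b: print("along/perp mm",(v-c)@u*1000,(v-c)@n*1000)
cv2.imwrite("pics/crop19.png",cv2.resize(im[40:210,140:225],None,fx=6,fy=3.5,interpolation=cv2.INTER_CUBIC))
E
```

```text
tile [ 0.50716234 -0.11331191] -0.05938310321333651
[[ 0.42366531 -0.10740165]
 [ 0.56660562 -0.11578823]
 [ 0.57748513 -0.11664614]] -0.05860471339458564
along/perp mm -83.70061584129355 0.9444444686502766
along/perp mm 59.4854655328742 1.0558990790885343
along/perp mm 70.39671136216099 0.845179758660334
```

View pics/crop19.png

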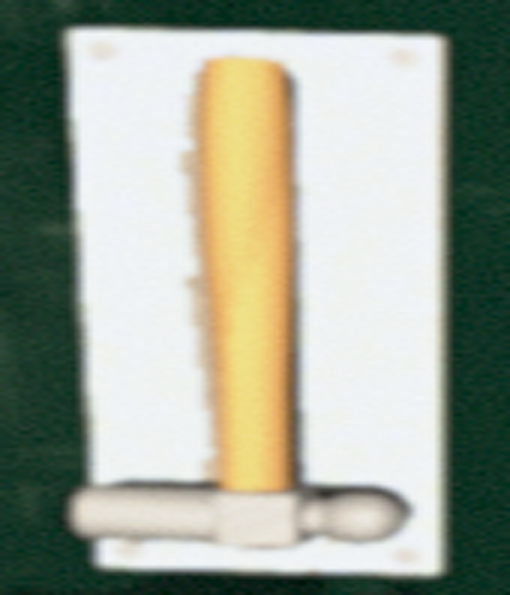

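Expected −82.5 mm for the butt and +70 mm for the head axis, with measured values of −83.7 and +70.4 mm. The offset across the tile is 1 mm, and nothing touches the gripper. V-block and bearing haven't moved. I'm handing in.

```bash
python3 - <<'E'
from h import *
print(ctrl.hand_in(), ctrl.get_obs()["time_s"])
E
```

```text
the job is handed in; nothing more can be done
the job is handed in; nothing more can be done
```

All four tools are on their own outlines and the job is handed in at about 36 s of the 102 s allowed. I placed them in the listed order: the smaller screwdriver, side cutter, spanner, then hammer.

| Tool | Last check against its tile | How it was checked |
|---|---|---|
| Screwdriver | within about 1 mm and 1° | measured in the wrist picture after release |
| Side cutter | within about 1 mm and 0.3° | measured in the wrist picture after release |
| Hammer | within about 1 mm and 0.1° | measured in the wrist picture after release |
| Spanner | lies on its outline, jaw the right way; released about 1 mm from target | only looked at in the picture after release, not measured |

- **Bystanders:** the V-block and the bearing look untouched in the last wrist picture, and the larger screwdriver was never approached. The arm hid the V-block and bearing in the last top picture. The gripper was clear of everything at the end.
- **Disagreements:** the cutter's grips look about 55 mm wide in the picture, but the fingers closed at 44.6 mm, which matches the 44 mm stated. The detector did not find the cutter in the wrist pictures, so I measured it by colour segmentation instead. The first two move calls were refused because every row must give all its numbers, and they moved nothing.

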